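# Load the sanding arbor with toy wheels

## Robot

A 6-joint arm with a two-finger parallel gripper is mounted at the origin on the work surface. World frame = base frame: x ahead of the robot, y to its left, z up, the work surface at z = 0. Lengths are in m, angles in rad, forces in N, time in s.
With the tool pointing down it reaches from about 0.3 to 0.775 m from the base axis. Payload 14.6 kg.
Tool frame: the origin (TCP) lies at the very end of the fingers, on their centre line; the grasp point (between the pads) lies ctrl.tcp_to_grasp behind it (ctrl.tcp_to_grasp is the distance from the TCP to the grasp point, in m); x points along the fingers, y is the direction in which the jaws open and shut, and the axes are right-handed (so a half turn about x gives the same grasp; the last joint's range is limited). The gripper opens to 94 mm and grips with 3 to 60 N. Pads are 16 mm wide; open, the fingers measure 119 mm over their backs; the gripper's body (75 mm by 177 mm) begins 78 mm behind the grasp point.
Start: joints at [-1.379, 0.3, 1.521, -0, 1.321, -0.067], TCP at [0.141, -0.532, 0.205] pointing down, gripper open.
Joint ranges: [-3.03, 3.03], [-0.79, 2.21], [0.23, 2.52], [-1.04, 4.18], [0, 3.07], [-2.55, 2.55]. Speed limits (rad/s): [2.22, 2.22, 2.57, 3.14, 3.14, 3.14].

## Interface

Orientations are given as [roll, pitch, yaw] about the fixed x, y, z axes, in that order (R = Rz(yaw) Ry(pitch) Rx(roll)).
In Python, from station import ctrl gives the robot as it stands.
- The arm moves only by the tool play_rows, never from a script. Its argument "increments" is a list that holds one entry, the list of rows, each a list of 5 numbers: the closure in counts, from 0 (fully open) to 255 (shut), then the shift along the tool's x, y, z in cm, then the turn about the tool's x in degrees. A call has 1 to 12 rows; each row shifts and turns the commanded pose from where the row before left it, along the tool's axes as they then stand; what a row does not reach is not made up. A row lasts 1/12 s, in which the tool goes at most 41.7 mm and 7.16 degrees, less where a joint would pass 70% of its speed; a pose out of reach is approached as far as the arm can. A call is refused whole if a number of a shift passes 4.17 or a number of a turn 7.16, either way. A call with a gripper value outside its range is refused whole. The fingers move at their own pace and stop on an object; "newtons" is the grip in N (left out, the last holds). Time passes only in rows, so rows that do not move let the fingers close. It gives the time, the measured TCP pose, the force and the opening at its end, in the units of the state.
- ctrl.get_obs(): the state, without advancing time (a new reading comes with each control period).
- ctrl.camera(name): name is "scene" or "side" or "wrist"; returns the picture (480x640x3 uint8, red, green, blue); there is no depth.
- ctrl.calibration(name): a dict with "fx", "fy", "cx", "cy" (pixels), "rvec" (rotation vector, rad) and "tvec" (3), from world to camera coordinates, as OpenCV has them; the wrist camera has in their place "T_tool_cam" (4x4, takes a point from camera to tool coordinates, whose origin is the TCP and whose axes are the tool frame's). Camera axes: x right, y down, z forward; pixel columns grow to the right and rows downward; lengths in m; the calibration is good to about 2 mm. A picture is of the moment at which its call begins: read the wrist's pose just before it. calibration takes no time and is no camera call.
- ctrl.hand_in(): hands the job in, once; it reports no verdict.
The state is a dict: "time_s": time; "qpos": joint angles; "joint_vel": joint speeds; "tau": joint torques, N m; "ee_pos": TCP position; "eef_rot": TCP orientation; "force": force on the tool from outside, world axes, zero at the start; "moment": the same for the moment, N m; "grip_width": finger opening in m.
Only numpy, scipy, OpenCV 4.12 (cv2) and the standard library are available. Lean on these libraries where they do the work, as an engineer would, in place of code of your own. Each camera call takes 0.05 s, during which the arm holds its last target.

## Task

Set up the sanding arbor for the next batch of toy wheels: if the finished green wheel is still on the spindle, take it off first and lay it in the white tray (the yellow one there stays); then stack on the spindle, in this order, the blue collar (right down on the pedestal), every brown wooden wheel on the bench, the steel washer and the red nut, each fully down on the one below. Only when all are on, swing the yellow lock lever fully over, away from you, and leave the other tools on the bench where they are.

Things in the scene. Friction and masses are not known exactly. Their poses are not given: they have to be found in the camera images.
- arbor: Sanding arbor fixed to the bench; place and yaw vary. Dark wooden board 100 mm in x, 20 mm thick, from y -210 to +60 mm, carrying the spindle and the lock lever. Origin at bench height under the spindle's axis; x away from the robot, y to the left, z up.
- spindle_foot (a point): Foot of the upright steel spindle, on its axis, at the top face of its round grey pedestal (50 mm across, top 45 mm above the bench). From here up: a thick root 24 mm across, 12 mm tall, ending in a flat shoulder with bevelled edge; then a thin rod 10 mm across to a pointed tip 71 mm above this point. Axes as the arbor's.
- spindle_tip (a point): Pointed tip of the spindle, 71 mm above spindle_foot on the same axis, 116 mm above the bench.
- lock (a joint): Lock lever of the arbor, rad: 0 = leaning towards the robot (open), 1.0 = leaning away from the robot at its stop (locked). Starts at 0 to 0.25. Its pivot lies along the arbor's y axis, 42 mm above the bench, 150 mm from the spindle towards the arbor's -y; about 1 to 3 N at the ball moves it and it stays where left.
- lock_tip (a point): Centre of the yellow ball (26 mm across) at the end of the lock lever, 70 mm from the lever's pivot on a 10 mm steel stem. It swings along the arbor's +x when the lever is locked.
- wheel1_mid (a point): Unfinished brown wooden toy wheel: a flat disc 60 mm across, 10 mm thick, with a 16 mm hole through its centre. Lies flat on the bench at the start. Two to four such wheels are present. Its point is the centre of the ring, half-way up; z is the ring's axis.
- wheel2_mid (a point): Unfinished brown wooden toy wheel: a flat disc 60 mm across, 10 mm thick, with a 16 mm hole through its centre. Lies flat on the bench at the start. Two to four such wheels are present. Its point is the centre of the ring, half-way up; z is the ring's axis.
- wheel3_mid (a point): Unfinished brown wooden toy wheel: a flat disc 60 mm across, 10 mm thick, with a 16 mm hole through its centre. Lies flat on the bench at the start. Two to four such wheels are present. Its point is the centre of the ring, half-way up; z is the ring's axis.
- wheel4_mid (a point): Unfinished brown wooden toy wheel: a flat disc 60 mm across, 10 mm thick, with a 16 mm hole through its centre. Lies flat on the bench at the start. Two to four such wheels are present. Its point is the centre of the ring, half-way up; z is the ring's axis.
- collar_mid (a point): Blue drive collar: ring 56 mm across, 14 mm tall, 30 mm hole, the only ring that goes down over the thick root of the spindle; seated on the pedestal its centre is 7 mm above spindle_foot and its top 2 mm above the root's shoulder. Its point is the centre of the ring, half-way up; z is the ring's axis.
- washer_mid (a point): Dark steel pressure washer: ring 44 mm across, 5 mm thick, 15 mm hole. Its point is the centre of the ring, half-way up; z is the ring's axis.
- nut_mid (a point): Red knurled push-on nut, smooth bore (no thread: it just slides down the rod): 34 mm across, 16 mm tall, 14 mm hole right through. Its point is the centre of the ring, half-way up; z is the ring's axis.
- green_wheel_mid (a point): Finished green-painted wheel, 60 mm across, 14 mm thick, 16 mm hole. In some runs it is still on the spindle, resting on the root's shoulder, its underside 12 mm above spindle_foot; otherwise absent. Its point is the centre of the ring, half-way up; z is the ring's axis.
- yellow_wheel_mid (a point): Finished yellow-painted wheel of the same size as the green one. It already lies flat in the white tray, in the half towards the tray's -y end, where it stays. Its point is the centre of the ring, half-way up; z is the ring's axis.
- tray: White open tray fixed to the bench, 160 mm in x by 240 mm in y, 30 mm high, walls and floor 6 mm thick, for finished wheels. Origin under its centre at bench height, z up.
- sanding_block: Bystander: cork sanding block 90 x 50 x 26 mm lying on the bench. Origin at the centre of its underside.
- glue_bottle: Bystander: standing white glue bottle 60 mm across, 150 mm tall. Origin at the centre of its underside, z up.
- screwdriver: Bystander: red-handled screwdriver 200 mm long lying along its x. Origin at the middle, bench height.
- mallet: Bystander: hammer 260 mm long lying along its x, head to +x. Origin at the middle, bench height.
- offcut: Bystander: pine offcut 70 x 50 x 35 mm. Origin at the centre of its underside.
Not all that is in view belongs to the job. There is more than one size of the part that bears collar_mid; the job needs the middle-sized. There is more than one size of the part that bears washer_mid; the job needs the smaller.

How it is judged:
By the outcome, as a careful person would: the job done as asked, in the order asked, and still so for the second after the job is handed in, with the robot touching nothing.
Of wheel1, wheel2, wheel3, wheel4 only 2 to 4 are there at a start; the rules pass over those that are not, and their reading is None.
Of yellow_wheel, green_wheel only 1 to 2 are there at a start; the rules pass over those that are not, and their reading is None.
At some moment in a run one of wheel1, wheel2, wheel3, wheel4, collar, washer, nut may be knocked a few centimetres aside while the robot is not near it.
Once in a run the grip may slacken for a moment while it holds something.
It also fails if it takes over 210 s, if anything falls off the work surface, if the arm or the gripper's body presses on something with over 40 N, if the wrist force passes 120 N, or if a joint passes its speed limit or range.

## Working session

There is one attempt and no reset: what is moved stays moved. The work goes in short steps, Python scripts to look and compute and a tool call to move; the robot and the scene stay as the last step left them, time stands still between calls to the robot, and variables do not carry over. Pictures are saved under pics/ and viewed, and the job is handed in when it is done.

Besides the shell and the picture viewer there is one more tool, called after "Call:" as name([rows], argument=value, ...), one row to a line, values as JSON. play_rows: Moves the arm, as the interface text tells. Its arguments: {"type":"object","properties":{"increments":{"type":"array"},"newtons":{"type":"number"}},"required":["increments"]}

```bash
ls; mkdir -p pics; python3 - <<'E'
from station import ctrl
import cv2
for n in ["scene","side","wrist"]:
    cv2.imwrite(f"pics/{n}0.png",ctrl.camera(n)[:,:,::-1]); print(n,ctrl.calibration(n))
print(ctrl.get_obs(),ctrl.tcp_to_grasp)
E
```

```text
pics
scene {'fx': 440.2334755502004, 'fy': 440.2334755502004, 'cx': 323.301225806662, 'cy': 241.08646106989548, 'rvec': array([ 0.88373352,  2.72144108, -0.81776551]), 'tvec': array([ 0.4603905 , -0.27553474,  1.33348156])}
side {'fx': 513.5111922038571, 'fy': 513.5111922038571, 'cx': 324.9044497316545, 'cy': 236.49316059315095, 'rvec': array([ 2.44769349, -0.14772304,  0.03609179]), 'tvec': array([-0.58881111,  0.16144193,  1.31942238])}
wrist {'fx': 364.93780278934315, 'fy': 364.93780278934315, 'cx': 322.605885814785, 'cy': 239.42172843384353, 'T_tool_cam': array([[ 5.49793198e-04, -2.80419821e-01,  9.59877295e-01,
        -1.77694363e-01],
       [ 9.99999828e-01, -4.23838100e-05, -5.85156422e-04,
        -1.59321591e-03],
       [ 2.04772716e-04,  9.59877452e-01,  2.80419750e-01,
        -8.16303605e-02],
       [ 0.00000000e+00,  0.00000000e+00,  0.00000000e+00,
         1.00000000e+00]])}
{'time_s': 0.15, 'qpos': array([-1.37859682e+00,  3.00335752e-01,  1.52141295e+00,  7.80667438e-07,
        1.32068256e+00, -6.66003351e-02]), 'joint_vel': array([ 0.00085232, -0.00112084, -0.00165657, -0.00042344, -0.00076696,
       -0.00114479]), 'tau': array([-1.20229779e-03, -5.31965518e+01, -3.52822530e+01,  7.07778940e-02,
        2.35996151e-02, -6.82911195e-05]), 'ee_pos': array([ 0.14071796, -0.531502  ,  0.2050317 ]), 'eef_rot': array([-1.63829841,  1.56995772,  1.76209389]), 'force': array([-0.46572405, -0.15822048, -0.13683447]), 'moment': array([ 0.03177772,  0.02144031, -0.06074366]), 'grip_width': 0.09388563499791729} 0.0188
```

View pics/scene0.png

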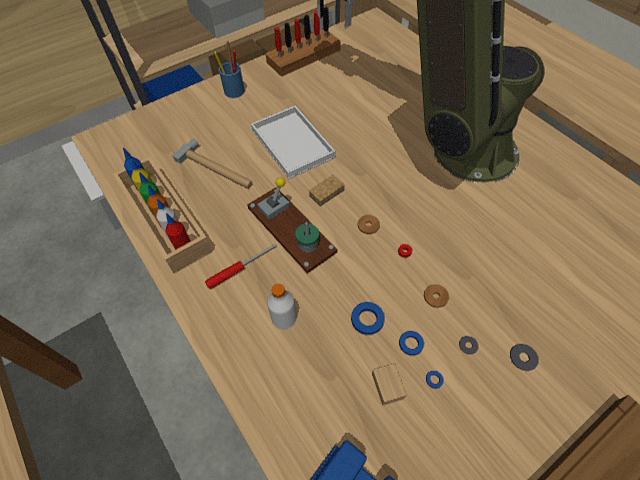

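View pics/side0.png

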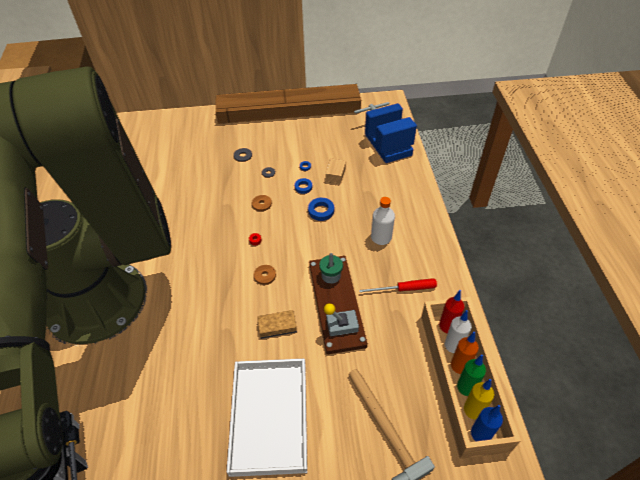

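View pics/wrist0.png

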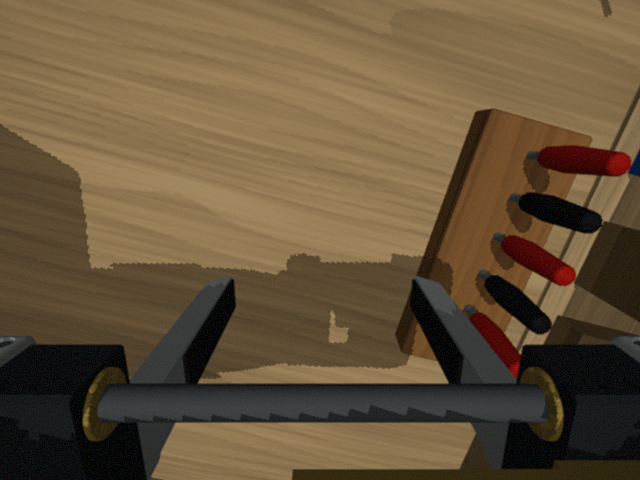

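```bash
cat > h.py <<'E'
from station import ctrl
import cv2, numpy as np
from scipy.spatial.transform import Rotation as Rt
def obs(): return ctrl.get_obs()
def toolR(o): 
    return Rt.from_euler('xyz',o['eef_rot']).as_matrix()
def campose(name,o=None):
    c=ctrl.calibration(name)
    if name=='wrist':
        o=o or obs(); T=c['T_tool_cam']; R=toolR(o)
        return c,R@T[:3,:3],o['ee_pos']+R@T[:3,3]
    R=cv2.Rodrigues(c['rvec'])[0]
    return c,R.T,-R.T@c['tvec']
def rays(name,px,o=None):
    c,R,C=campose(name,o); px=np.asarray(px,float).reshape(-1,2)
    d=np.c_[(px[:,0]-c['cx'])/c['fx'],(px[:,1]-c['cy'])/c['fy'],np.ones(len(px))]@R.T
    return C,d
def onplane(name,px,z,o=None):
    C,d=rays(name,px,o); return C+d*((z-C[2])/d[:,2])[:,None]
def proj(name,P,o=None):
    c,R,C=campose(name,o); p=(np.atleast_2d(P)-C)@R
    return np.c_[c['fx']*p[:,0]/p[:,2]+c['cx'],c['fy']*p[:,1]/p[:,2]+c['cy']]
def grab(name,fn=None):
    o=obs(); im=ctrl.camera(name)
    if fn: cv2.imwrite('pics/'+fn,im[:,:,::-1])
    return o,im
def tri(n1,p1,n2,p2,o1=None,o2=None):
    C1,d1=rays(n1,p1,o1);C2,d2=rays(n2,p2,o2);a=d1[0]/np.linalg.norm(d1[0]);b=d2[0]/np.linalg.norm(d2[0])
    t=np.linalg.lstsq(np.c_[a,-b],C2-C1,rcond=None)[0]
    return (C1+t[0]*a+C2+t[1]*b)/2, np.linalg.norm(C1+t[0]*a-C2-t[1]*b)
def delta(target,o=None):
    o=o or obs(); return toolR(o).T@(np.asarray(target)-o['ee_pos'])*100
E
python3 - <<'E'
from h import *
o=obs();print(toolR(o).round(3))
for n in ['scene','side']:
    o,im=grab(n); hsv=cv2.cvtColor(im,cv2.COLOR_RGB2HSV)
    H,S,V=[hsv[...,i].astype(int) for i in range(3)]
    M={'blue':(H>100)&(H<125)&(S>150)&(V>60),'red':((H<5)|(H>175))&(S>180)&(V>80),'brown':(H>8)&(H<17)&(S>140)&(V>80),'grey':(S<60)&(V<120)&(V>30),'green':(H>65)&(H<95)&(S>80)&(V>40),'yellow':(H>22)&(H<32)&(S>180)&(V>120)}
    for k,m in M.items():
        nl,l,st,ce=cv2.connectedComponentsWithStats(m.astype(np.uint8),connectivity=8)
        for i in range(1,nl):
            if st[i,4]<60: continue
            ys,xs=np.nonzero(l==i)
            cs,_=cv2.findContours((l==i).astype(np.uint8),cv2.RETR_EXTERNAL,cv2.CHAIN_APPROX_NONE)
            ct=max(cs,key=len).reshape(-1,2)
            p=onplane(n,ct,0.006)[:,:2].astype(np.float32)
            if not(0<p[:,0].mean()<1 and abs(p[:,1].mean())<.9): continue
            (cx,cy),r=cv2.minEnclosingCircle(p)
            if r>.08: continue
            print(n,k,st[i,4],ce[i].round(1),'mid',p.min(0).round(3),p.max(0).round(3),'C',round(cx,3),round(cy,3),'r',round(r,4))
E
```

```text
[[-0.     0.256 -0.967]
 [ 0.001 -0.967 -0.256]
 [-1.    -0.001 -0.   ]]
scene blue 235 [130.8 163.1] mid [ 0.844 -0.64 ] [ 0.89  -0.515] C 0.876 -0.577 r 0.0641
scene blue 600 [367.2 317.8] mid [0.569 0.194] [0.648 0.273] C 0.609 0.233 r 0.0406
scene blue 316 [411.1 342.6] mid [0.54  0.312] [0.594 0.366] C 0.567 0.339 r 0.0282
scene blue 150 [434.2 379. ] mid [0.564 0.412] [0.599 0.447] C 0.582 0.43 r 0.0185
scene blue 1442 [343.2 464.6] mid [0.797 0.411] [0.907 0.502] C 0.853 0.46 r 0.0614
scene red 103 [297.   30.4] mid [ 0.039 -0.91 ] [ 0.127 -0.774] C 0.085 -0.842 r 0.0774
scene red 107 [277.3  38.7] mid [ 0.134 -0.911] [ 0.214 -0.774] C 0.173 -0.842 r 0.0755
scene red 352 [175.7 234. ] mid [ 0.843 -0.295] [ 0.89 -0.21] C 0.871 -0.251 r 0.0445
scene red 124 [404.8 250.4] mid [0.396 0.127] [0.433 0.162] C 0.415 0.145 r 0.02
scene red 358 [223.8 274.7] mid [ 0.774 -0.082] [ 0.874 -0.054] C 0.824 -0.067 r 0.0504
scene brown 186 [155.  202.7] mid [ 0.841 -0.414] [ 0.892 -0.329] C 0.873 -0.37 r 0.0448
scene brown 286 [368.2 223.8] mid [ 0.408 -0.004] [0.467 0.054] C 0.437 0.024 r 0.0
[... 3339 characters left out ...]
ide grey 70 [120.9 320.8] mid [ 0.063 -0.088] [ 0.088 -0.065] C 0.076 -0.077 r 0.013
side grey 162 [450.1 338. ] mid [ 0.851 -0.252] [ 0.889 -0.182] C 0.869 -0.217 r 0.0374
side grey 60 [ 73.9 421.8] mid [-0.007 -0.335] [ 0.019 -0.299] C 0.006 -0.317 r 0.0222
side grey 308 [ 73.9 459.6] mid [ 0.002 -0.439] [ 0.053 -0.363] C 0.022 -0.401 r 0.0402
side green 333 [330.8 266.1] mid [ 0.582 -0.007] [0.642 0.06 ] C 0.612 0.027 r 0.0345
side green 545 [470.4 376.3] mid [ 0.853 -0.362] [ 0.926 -0.282] C 0.888 -0.322 r 0.0462
side yellow 93 [329.2 308.4] mid [ 0.578 -0.119] [ 0.604 -0.091] C 0.591 -0.105 r 0.0152
side yellow 382 [481.8 397.6] mid [ 0.862 -0.416] [ 0.929 -0.338] C 0.891 -0.38 r 0.0454
```

```bash
python3 - <<'E'
from h import *
a=cv2.imread('pics/scene0.png')[160:280,230:350]; b=cv2.imread('pics/side0.png')[240:360,280:400]
cv2.imwrite('pics/z0.png',np.hstack([cv2.resize(x,(400,400),interpolation=cv2.INTER_CUBIC) for x in(a,b)]))
a=cv2.imread('pics/scene0.png')[90:190,240:350]; b=cv2.imread('pics/side0.png')[350:480,210:330]
cv2.imwrite('pics/z1.png',np.hstack([cv2.resize(x,(400,400),interpolation=cv2.INTER_CUBIC) for x in(a,b)]))
E
```

```text
(no output)
```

View pics/z0.png

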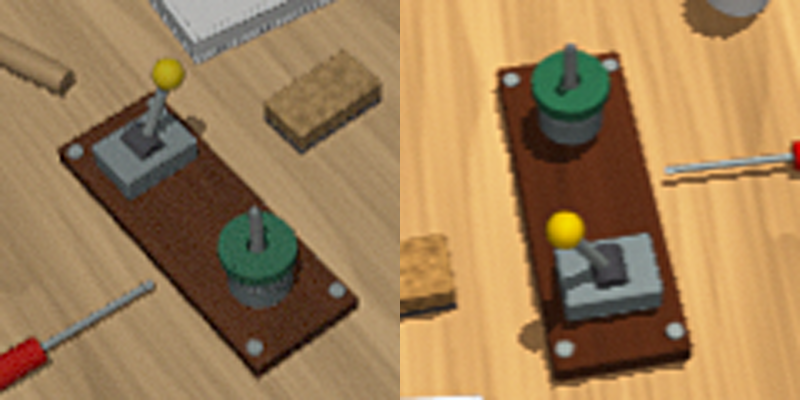

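View pics/z1.png

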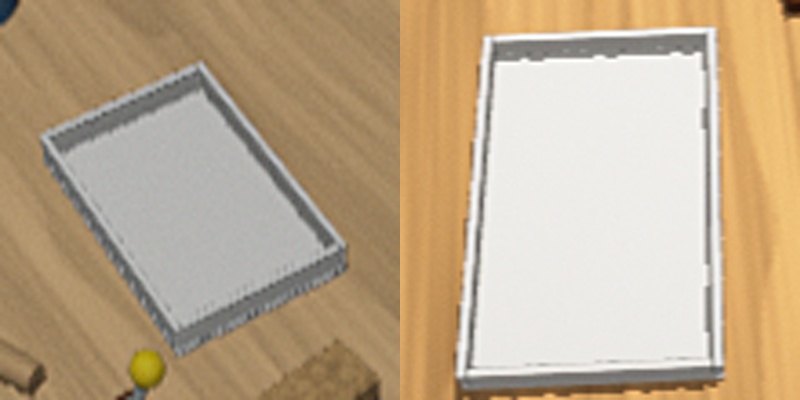

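```bash
python3 - <<'E'
from h import *
print('tip',tri('scene',(307.1,222.1),'side',(331.3,253.5)))
print('ball',tri('scene',(280.4,182.2),'side',(329.5,309)))
print('sc bolts',onplane('scene',[(252.5,205.6),(306.5,264.1),(331,247)],.021).round(3))
print('sd bolts',onplane('side',[(313.3,263.7),(343.3,259.8),(329.2,344.4),(362.2,339)],.021).round(3))
# green centre from masks on z=.064+... top at .045+.012+.014=.071
for n in['scene','side']:
    o,im=grab(n); hsv=cv2.cvtColor(im,cv2.COLOR_RGB2HSV);H,S,V=[hsv[...,i].astype(int) for i in range(3)]
    m=((H>65)&(H<95)&(S>80)&(V>40)).astype(np.uint8)
    if n=='scene': m[:, :230]=0; m[:200]=0
    else: m[:,400:]=0; m[300:]=0
    ct=max(cv2.findContours(m,0,1)[0],key=cv2.contourArea).reshape(-1,2)
    p=onplane(n,ct,.068)[:,:2].astype(np.float32);print(n,cv2.minEnclosingCircle(p))
# tray corners
print(onplane('scene',[(240+202*.275,90+63*.25),(240+42*.275,90+135*.25),(240+347*.275,90+245*.25)],.03).round(3))
print(onplane('side',[(210+(485-400)*.3,350+37*.325),(210+(718-400)*.3,350+28*.325),(210+(460-400)*.3,350+380*.325),(210+(722-400)*.3,350+372*.325)],.03).round(3))
E
```

```text
tip (array([ 0.60692928, -0.01256559,  0.11101476]), np.float64(0.003464207185447992))
ball (array([ 0.58524988, -0.16400777,  0.10091979]), np.float64(0.0006196674978531082))
sc bolts [[ 0.66  -0.201  0.021]
 [ 0.646  0.037  0.021]
 [ 0.567  0.033  0.021]]
sd bolts [[ 0.565  0.028  0.021]
 [ 0.646  0.031  0.021]
 [ 0.579 -0.211  0.021]
 [ 0.658 -0.207  0.021]]
scene ((0.6103063821792603, -0.00851777009665966), 0.0324605330824852)
side ((0.6055962443351746, -0.01806250773370266), 0.03233060613274574)
[[ 0.344 -0.461  0.03 ]
 [ 0.501 -0.473  0.03 ]
 [ 0.362 -0.224  0.03 ]]
[[ 0.361 -0.234  0.03 ]
 [ 0.52  -0.246  0.03 ]
 [ 0.344 -0.472  0.03 ]
 [ 0.5   -0.486  0.03 ]]
```

Call:
play_rows([
  [[0, 0, 0, 0, -6.83], [0, 0, 0, 0, -6.83], [0, 0, 0, 0, -6.83], [0, 0, 0, 0, -6.83], [0, 0, 0, 0, -6.83], [0, 0, 0, 0, -6.83], [0, 0, 0, 0, -6.83], [0, 0, 0, 0, -6.83], [0, 0, 0, 0, -6.83], [0, 0, 0, 0, -6.83], [0, 0, 0, 0, -6.83], [0, 0, 0, 0, 0]],
])

```text
time_s: 1.35
ee_pos: [0.1407, -0.5316, 0.2054]
eef_rot: [-2.827, 1.571, 1.891]
force: [-0.3, 0.0, -0.1]
grip_width: 0.094
```

```bash
python3 - <<'E'
from h import *
o=obs();print(toolR(o).round(4),o['ee_pos'],o['qpos'].round(3),delta((.607,-.012,.205)))
E
```

```text
[[-0.0e+00  1.0e+00  5.1e-03]
 [ 1.0e-04  5.1e-03 -1.0e+00]
 [-1.0e+00 -0.0e+00 -1.0e-04]] [ 0.14073641 -0.53164489  0.20540782] [-1.379  0.3    1.521 -0.     1.321 -1.384] [ 4.42416662e-02  4.68891188e+01 -5.17275136e+01]
```

Call:
play_rows([
  [[0, 0, 2, -2.2, 0], [0, 0, 2, -2.2, 0], [0, 0, 2, -2.2, 0], [0, 0, 2, -2.2, 0], [0, 0, 2, -2.2, 0], [0, 0, 2, -2.2, 0], [0, 0, 2, -2.2, 0], [0, 0, 2, -2.2, 0], [0, 0, 2, -2.2, 0], [0, 0, 2, -2.2, 0], [0, 0, 2, -2.2, 0], [0, 0, 2, -2.2, 0]],
])

```text
time_s: 2.35
ee_pos: [0.3817, -0.2666, 0.2056]
eef_rot: [0.935, 1.57, -0.641]
force: [0.3, -0.4, -0.3]
grip_width: 0.094
```

Call:
play_rows([
  [[0, 0, 2, -2.2, 0], [0, 0, 2, -2.2, 0], [0, 0, 2, -2.2, 0], [0, 0, 2, -2.2, 0], [0, 0, 2, -2.2, 0], [0, 0, 2, -2.2, 0], [0, 0, 2, -2.2, 0], [0, 0, 2, -2.2, 0], [0, 0, 2, -2.2, 0], [0, 0, 2, -2.2, 0], [0, 0, 2, -2.2, 0], [0, 0, 0, 0, 0]],
])

```text
time_s: 3.35
ee_pos: [0.6031, -0.0225, 0.2048]
eef_rot: [-2.932, 1.57, 1.779]
force: [-1.0, 0.3, -0.5]
grip_width: 0.0943
```

```bash
python3 - <<'E'
from h import *
o,im=grab('wrist','w1.png')
print(o['ee_pos'],o['qpos'].round(3),delta((.607,-.012,.205)),proj('wrist',[(.607,-.014,.116)],o))
E
```

```text
[ 0.60306693 -0.02252394  0.2047916 ] [-9.800e-02  4.210e-01  1.360e+00  1.000e-03  1.362e+00 -9.600e-02] [-0.02591812  0.50654231 -1.22428253] [[328.77106806 235.90190886]]
```

View pics/w1.png

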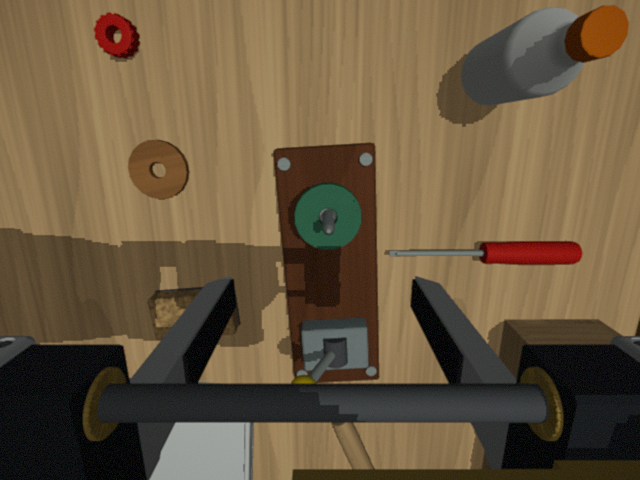

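```bash
cat >> h.py <<'E'
def masks(im):
    hsv=cv2.cvtColor(im,cv2.COLOR_RGB2HSV);H,S,V=[hsv[...,i].astype(int) for i in range(3)]
    return {'blue':(H>100)&(H<125)&(S>150)&(V>40),'red':((H<5)|(H>175))&(S>170)&(V>60),'brown':(H>8)&(H<17)&(S>140)&(V>60),'grey':(S<70)&(V<125)&(V>25),'green':(H>65)&(H<95)&(S>80)&(V>30),'yellow':(H>22)&(H<32)&(S>180)&(V>90)}
def ring(name,im,o,col,ztop,near,maxd=.06,verbose=True):
    """circle fit on outer contour cast on plane z=ztop; nearest to `near`"""
    m=masks(im)[col].astype(np.uint8); best=None
    for ct in cv2.findContours(m,cv2.RETR_EXTERNAL,cv2.CHAIN_APPROX_NONE)[0]:
        if len(ct)<30: continue
        p=onplane(name,cv2.convexHull(ct),ztop,o)[:,:2].astype(np.float32)
        pa=onplane(name,ct,ztop,o)[:,:2]
        (cx,cy),r=cv2.minEnclosingCircle(p)
        A=np.c_[2*pa,np.ones(len(pa))]; s=np.linalg.lstsq(A,(pa**2).sum(1),rcond=None)[0]
        rr=np.sqrt(s[2]+s[0]**2+s[1]**2)
        d=np.hypot(cx-near[0],cy-near[1])
        if verbose and d<maxd: print(col,'mec',round(cx,4),round(cy,4),round(float(r),4),'fit',s[:2].round(4),round(rr,4),'d',round(d,3))
E
python3 - <<'E'
from h import *
o=obs(); im=cv2.imread('pics/w1.png')[:,:,::-1].copy()
ring('wrist',im,o,'green',.070,(.607,-.014))
ring('wrist',im,o,'brown',.009,(.437,.022))
ring('wrist',im,o,'red',.015,(.415,.145))
z=im[170:270,270:390][:,:,::-1];cv2.imwrite('pics/z2.png',cv2.resize(z,(720,600),interpolation=cv2.INTER_CUBIC))
print(onplane('wrist',[(331,230)],.116,o), onplane('wrist',[(284,164),(366,159),(371.5,371)],.021,o))
E
```

```text
green mec 0.6049 -0.0111 0.0298 fit [ 0.6052 -0.0111] 0.029 d 0.004
brown mec 0.4351 0.0241 0.0303 fit [0.4346 0.0243] 0.0289 d 0.003
red mec 0.4144 0.1462 0.0189 fit [0.414  0.1451] 0.0169 d 0.001
[[ 0.60746144 -0.01111165  0.116     ]] [[ 0.56358084  0.03034987  0.021     ]
 [ 0.64322308  0.03491689  0.021     ]
 [ 0.65691528 -0.20426615  0.021     ]]
```

View pics/z2.png

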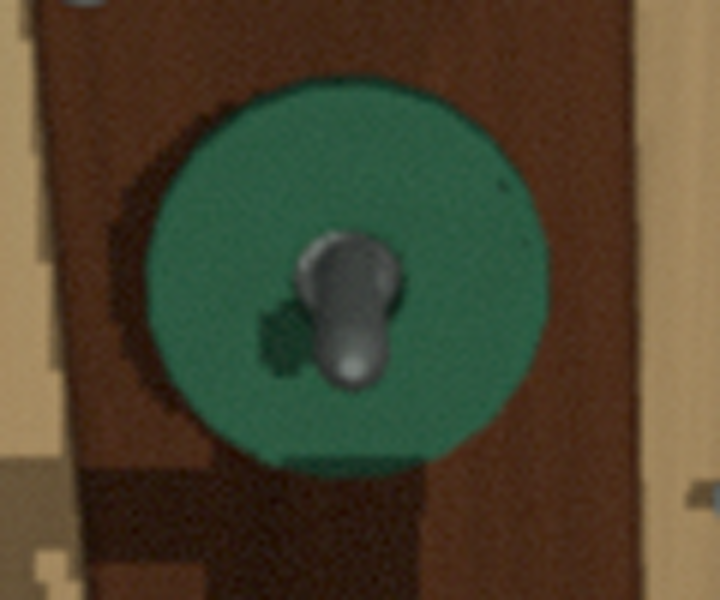

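Call:
play_rows([
  [[0, 0, 0.24, -1.07, 0], [0, 2, 0, 0, 0], [0, 2, 0, 0, 0], [0, 2, 0, 0, 0], [0, 2, 0, 0, 0], [0, 2, 0, 0, 0], [0, 2, 0, 0, 0], [0, 2, 0, 0, 0], [0, 1.3, 0, 0, 0], [120, 0, 0, 0, 0], [255, 0, 0, 0, 0], [255, 0, 0, 0, 0]],
], newtons=25)

```text
time_s: 4.4
ee_pos: [0.6041, -0.0155, 0.0538]
eef_rot: [1.503, 1.569, -0.069]
force: [-0.2, 1.0, -0.4]
grip_width: 0.0777
```

Call:
play_rows([
  [[255, 0, 0, 0, 0], [255, 0, 0, 0, 0], [255, 0, 0, 0, 0], [255, 0, 0, 0, 0], [255, 0, 0, 0, 0], [255, 0, 0, 0, 0]],
])

```text
time_s: 4.9
ee_pos: [0.6043, -0.0154, 0.0534]
eef_rot: [1.503, 1.569, -0.068]
force: [3.1, 0.0, 6.1]
grip_width: 0.0592
```

```bash
python3 - <<'E'
from h import *
o,im=grab('wrist','w2.png')
print(o['ee_pos'],o['force'],o['grip_width'])
E
```

```text
[ 0.60432538 -0.01537824  0.0533878 ] [3.08058116 0.0167725  6.08156796] 0.05923160275376254
```

View pics/w2.png

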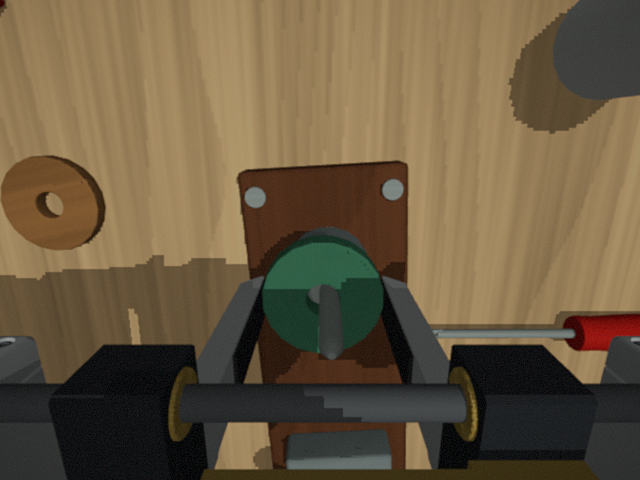

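Call:
play_rows([
  [[255, -0.5, 0, 0, 0], [255, -1, 0, 0, 0], [255, -2, 0, 0, 0], [255, -2, 0, 0, 0], [255, -2, 0, 0, 0], [255, -2, 0, 0, 0], [255, -1.5, 0, 0, 0], [255, 0, 0, 0, 0]],
])

```text
time_s: 5.62
ee_pos: [0.6043, -0.0154, 0.1654]
eef_rot: [1.477, 1.567, -0.094]
force: [0.2, -0.2, -0.4]
grip_width: 0.0594
```

Call:
play_rows([
  [[255, 0, -1.4, 2.6, 0], [255, 0, -1.4, 2.6, 0], [255, 0, -1.4, 2.6, 0], [255, 0, -1.4, 2.6, 0], [255, 0, -1.4, 2.6, 0], [255, 0, -1.4, 2.6, 0], [255, 0, -1.4, 2.6, 0], [255, 0, -1.4, 2.6, 0], [255, 0, -1.4, 2.6, 0], [255, 0, -1.4, 2.6, 0], [255, 0, -1.4, 2.6, 0], [255, 0, -1.4, 2.6, 0]],
])

```text
time_s: 6.62
ee_pos: [0.4339, -0.3279, 0.1611]
eef_rot: [-2.274, 1.569, 2.437]
force: [0.5, -0.0, -1.1]
grip_width: 0.0599
```

```bash
python3 - <<'E'
from h import *
o,im=grab('wrist','w3.png')
print(o['ee_pos'],o['force'],o['grip_width'],delta((.434,-.335,.16)))
E
```

```text
[ 0.43390403 -0.32793469  0.161117  ] [ 0.50909967 -0.02086148 -1.11541606] 0.059850117853347345 [0.10567556 0.20807953 0.34319334]
```

View pics/w3.png

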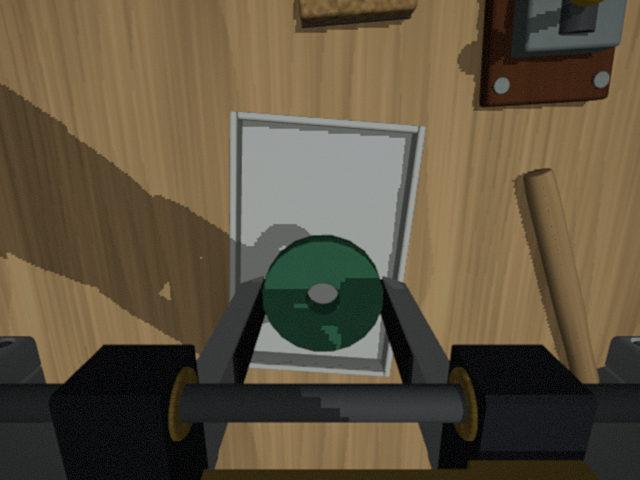

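Call:
play_rows([
  [[255, 2, 0, 0, 0], [255, 2, 0, 0, 0], [255, 2, 0, 0, 0], [255, 2, 0, 0, 0], [255, 2, 0, 0, 0], [255, 2, 0, 0, 0], [255, 1.5, 0, 0, 0], [255, 1, 0, 0, 0], [255, 0.7, 0, 0, 0], [255, 0, 0, 0, 0], [255, 0, 0, 0, 0]],
])

```text
time_s: 7.58
ee_pos: [0.4353, -0.3272, 0.0105]
eef_rot: [-2.285, 1.571, 2.426]
force: [0.6, 0.2, -0.2]
grip_width: 0.0594
```

Call:
play_rows([
  [[60, 0, 0, 0, 0], [60, 0, 0, 0, 0], [60, 0, 0, 0, 0], [60, 0, 0, 0, 0], [60, -2, 0, 0, 0], [60, -3, 0, 0, 0], [60, -3, 0, 0, 0], [60, -3, 0, 0, 0], [60, -3, 0, 0, 0], [60, -3, 0, 0, 0], [60, 0, 0, 0, 0]],
])

```text
time_s: 8.5
ee_pos: [0.4368, -0.3285, 0.1867]
eef_rot: [0.86, 1.562, -0.711]
force: [-0.2, 0.1, 1.2]
grip_width: 0.072
```

```bash
python3 - <<'E'
from h import *
o,im=grab('wrist','w4.png')
print(o['ee_pos'],o['force'],o['grip_width'],toolR(o).round(4))
E
```

```text
[ 0.43683344 -0.32845232  0.18666436] [-0.1607773   0.10270801  1.16899306] 0.07202910765244484 [[ 6.8e-03  1.0e+00 -7.0e-04]
 [-5.8e-03 -6.0e-04 -1.0e+00]
 [-1.0e+00  6.8e-03  5.8e-03]]
```

View pics/w4.png

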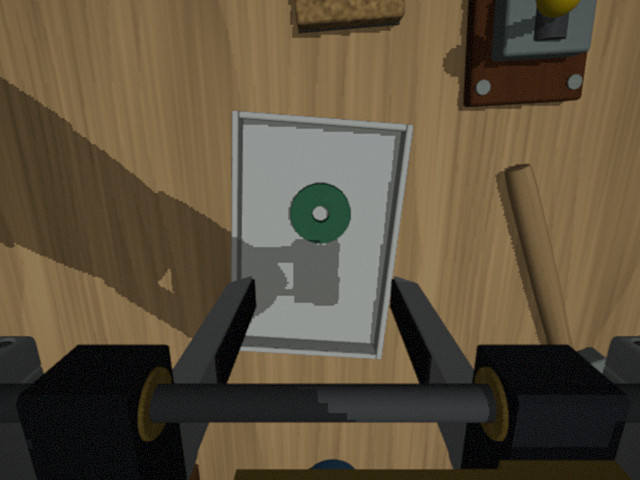

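Call:
play_rows([
  [[0, -0.1, 1.4, -2.6, 0], [0, -0.1, 1.4, -2.6, 0], [0, -0.1, 1.4, -2.6, 0], [0, -0.1, 1.4, -2.6, 0], [0, -0.1, 1.4, -2.6, 0], [0, -0.1, 1.4, -2.6, 0], [0, -0.1, 1.4, -2.6, 0], [0, -0.1, 1.4, -2.6, 0], [0, -0.1, 1.4, -2.6, 0], [0, -0.1, 1.4, -2.6, 0], [0, -0.1, 1.4, -2.6, 0], [0, -0.1, 1.4, -2.6, 0]],
])

```text
time_s: 9.55
ee_pos: [0.6037, -0.0139, 0.1913]
eef_rot: [-1.657, 1.569, 3.055]
force: [1.5, -0.2, 0.5]
grip_width: 0.0943
```

Call:
play_rows([
  [[0, 0, 0, 0, 0], [0, 0, 0, 0, 0], [0, 0, 0, 0, 0]],
])

```text
time_s: 9.8
ee_pos: [0.6031, -0.0156, 0.1915]
eef_rot: [-1.536, 1.569, -3.107]
force: [0.7, -0.5, 0.6]
grip_width: 0.0938
```

```bash
python3 - <<'E'
from h import *
o,im=grab('wrist','w5.png')
print(o['ee_pos'],toolR(o).round(4))
cv2.imwrite('pics/z5.png',cv2.resize(im[160:280,260:404][:,:,::-1],(720,600),interpolation=cv2.INTER_CUBIC))
E
```

```text
[ 0.60305648 -0.0156337   0.19147866] [[-1.5e-03  1.0e+00 -6.0e-04]
 [-1.0e-04 -6.0e-04 -1.0e+00]
 [-1.0e+00 -1.5e-03  1.0e-04]]
```

View pics/z5.png

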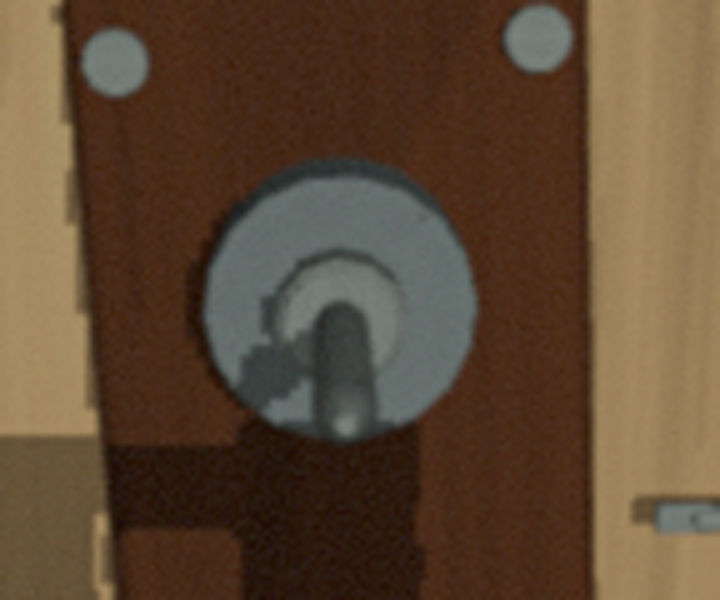

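```bash
python3 - <<'E'
from h import *
o=obs()
print(onplane('wrist',[(328.1,221.5)],.045,o),onplane('wrist',[(328.2,160+312/5)],.057,o),onplane('wrist',[(329.1,160+424/5)],.115,o),delta((.566,.30,.19)))
E
```

```text
[[ 0.60715248 -0.01025106  0.045     ]] [[ 0.60707635 -0.0081949   0.057     ]] [[ 0.60695781 -0.01096807  0.115     ]] [  0.1804188   -3.74832648 -31.60120795]
```

Call:
play_rows([
  [[0, 0, -0.3, -2.9, 0], [0, 0, -0.3, -2.9, 0], [0, 0, -0.3, -2.9, 0], [0, 0, -0.3, -2.9, 0], [0, 0, -0.3, -2.9, 0], [0, 0, -0.3, -2.9, 0], [0, 0, -0.3, -2.9, 0], [0, 0, -0.3, -2.9, 0], [0, 0, -0.3, -2.9, 0], [0, 0, -0.3, -2.9, 0], [0, 0, -0.3, -2.9, 0], [0, 0, -0.3, -2.9, 0]],
])

```text
time_s: 10.85
ee_pos: [0.5678, 0.3328, 0.1924]
eef_rot: [-0.471, 1.571, -2.045]
force: [0.0, -0.2, 0.7]
grip_width: 0.094
```

Call:
play_rows([
  [[50, 0, 0, 0, 0], [50, 0, 0, 0, 0], [50, 0, 0, 0, 0]],
])

```text
time_s: 11.1
ee_pos: [0.5681, 0.3314, 0.1922]
eef_rot: [-0.601, 1.57, -2.174]
force: [-0.3, -0.3, 0.0]
grip_width: 0.0777
```

```bash
python3 - <<'E'
from h import *
o,im=grab('wrist','w6.png')
print(o['ee_pos'],toolR(o).round(4),o['grip_width'])
ring('wrist',im,o,'blue',.013,(.566,.339),.15)
ring('wrist',im,o,'grey',.004,(.464,.418),.15)
ring('wrist',im,o,'brown',.009,(.438,.285),.05)
E
```

```text
[0.56808874 0.33142251 0.19224354] [[-3.0e-04  1.0e+00 -1.8e-03]
 [-4.0e-04 -1.8e-03 -1.0e+00]
 [-1.0e+00 -3.0e-04  4.0e-04]] 0.07766065470464457
blue mec 0.6083 0.2376 0.0409 fit [0.608  0.2369] 0.0388 d 0.11
blue mec 0.5651 0.3418 0.0271 fit [0.5651 0.3417] 0.0264 d 0.003
blue mec 0.5789 0.4308 0.0176 fit [0.579  0.4308] 0.017 d 0.093
grey mec 0.4629 0.4194 0.0214 fit [0.4629 0.4196] 0.0207 d 0.002
grey mec 0.3842 0.5114 0.031 fit [0.3841 0.5077] 0.0275 d 0.123
brown mec 0.4367 0.2885 0.0296 fit [0.4368 0.2889] 0.0249 d 0.004
```

View pics/w6.png

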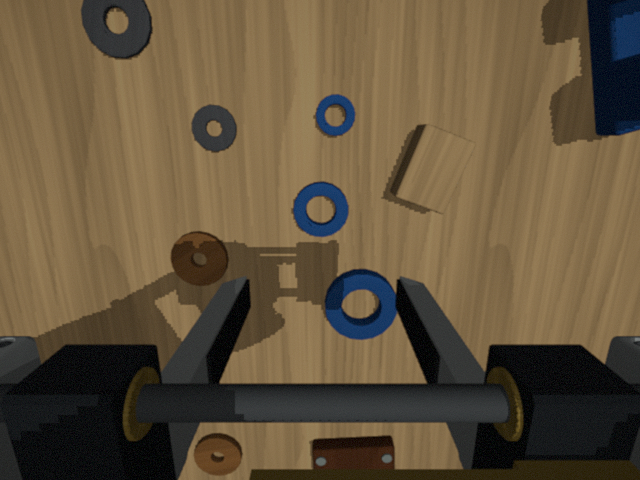

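Call:
play_rows([
  [[50, 0, -0.3, -1.0, 0], [50, 2, 0, 0, 0], [50, 3, 0, 0, 0], [50, 3, 0, 0, 0], [50, 3, 0, 0, 0], [50, 2.5, 0, 0, 0], [50, 1.5, 0, 0, 0], [50, 1, 0, 0, 0], [50, 0, 0, 0, 0], [50, 0, 0, 0, 0], [50, 0, 0, 0, 0]],
])

```text
time_s: 12.07
ee_pos: [0.5655, 0.343, 0.034]
eef_rot: [2.072, 1.569, 0.5]
force: [-0.2, -0.7, -0.3]
grip_width: 0.0758
```

```bash
python3 - <<'E'
from h import *
o,im=grab('wrist','w7.png')
print(o['ee_pos'],o['grip_width'],delta((.565,.3415,.003)))
ring('wrist',im,o,'blue',.014,(.566,.339),.05)
E
```

```text
[0.56550276 0.34299549 0.03403358] 0.07577606291531117 [ 3.1043698  -0.05389763  0.15430976]
blue mec 0.5656 0.3433 0.0282 fit [0.5652 0.3431] 0.027 d 0.004
```

View pics/w7.png

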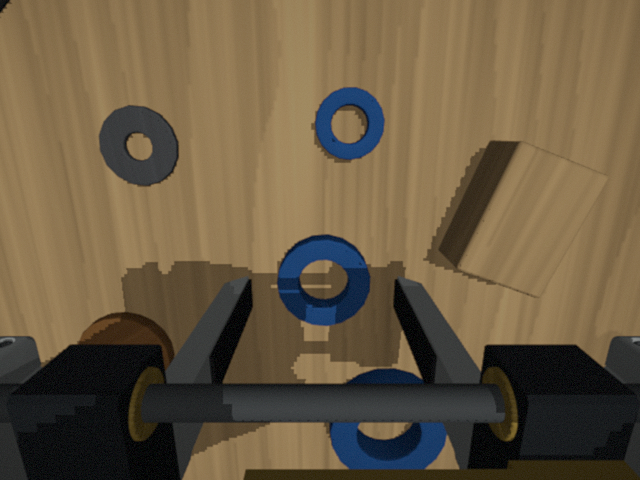

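Call:
play_rows([
  [[50, 1.5, 0, 0, 0], [50, 1, 0, 0, 0], [50, 0.5, 0, 0, 0], [50, 0, 0, 0, 0], [255, 0, 0, 0, 0], [255, 0, 0, 0, 0], [255, 0, 0, 0, 0], [255, 0, 0, 0, 0], [255, 0, 0, 0, 0], [255, 0, 0, 0, 0]],
])

```text
time_s: 12.95
ee_pos: [0.5651, 0.3429, 0.0031]
eef_rot: [2.05, 1.57, 0.478]
force: [-0.4, -0.0, 4.5]
grip_width: 0.0554
```

Call:
play_rows([
  [[255, -1, 0, 0, 0], [255, -2, 0, 0, 0], [255, -2, 0, 0, 0], [255, -3, 0, 0, 0], [255, -3, 0, 0, 0], [255, -2, 0, 0, 0], [255, -2, 0, 0, 0], [255, -1, 0, 0, 0], [255, 0, 0, 0, 0], [255, 0, 0, 0, 0]],
])

```text
time_s: 13.78
ee_pos: [0.5646, 0.3426, 0.162]
eef_rot: [-1.139, 1.571, -2.711]
force: [0.0, -0.2, 0.0]
grip_width: 0.0553
```

```bash
python3 - <<'E'
from h import *
o,im=grab('wrist','w8.png')
print(o['ee_pos'],o['grip_width'],delta((.607,-.011,.16)))
ring('wrist',im,o,'blue',o['ee_pos'][2]+.012,o['ee_pos'],.05)
E
```

```text
[0.56462415 0.34264026 0.1620228 ] 0.0552839823957377 [ 0.13362398  4.29234844 35.34255026]
blue mec 0.5719 0.3389 0.0367 fit [0.5676 0.3401] 0.0294 d 0.008
```

View pics/w8.png

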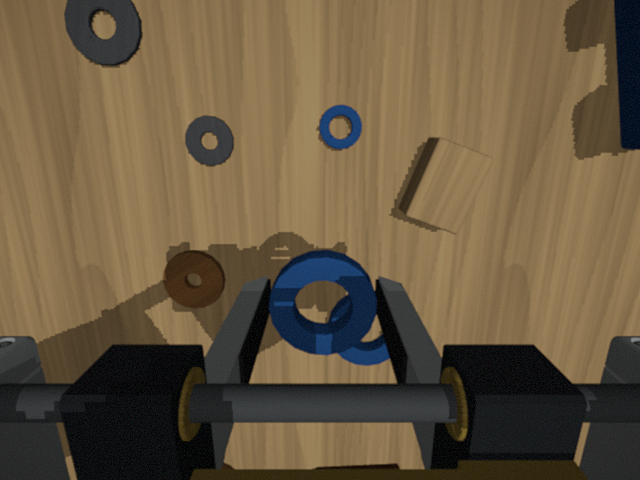

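Call:
play_rows([
  [[255, 0, 0.3, 2, 0], [255, 0, 0.3, 3, 0], [255, 0, 0.4, 3.1, 0], [255, 0, 0.4, 3.1, 0], [255, 0, 0.4, 3.1, 0], [255, 0, 0.4, 3.1, 0], [255, 0, 0.4, 3.1, 0], [255, 0, 0.4, 3.1, 0], [255, 0, 0.4, 3.1, 0], [255, 0, 0.3, 3.1, 0], [255, 0, 0.3, 3.1, 0], [255, 0, 0.2, 2.4, 0]],
])

```text
time_s: 14.83
ee_pos: [0.6059, -0.0126, 0.1607]
eef_rot: [-1.594, 1.568, 3.117]
force: [-0.7, 0.0, -0.3]
grip_width: 0.0556
```

Call:
play_rows([
  [[255, 0, 0, 0, 0], [255, 0, 0, 0, 0], [255, 0, 0, 0, 0]],
])

```text
time_s: 15.08
ee_pos: [0.6061, -0.0097, 0.1614]
eef_rot: [-1.75, 1.569, 2.962]
force: [0.5, 0.4, -0.2]
grip_width: 0.0553
```

```bash
python3 - <<'E'
from h import *
o,im=grab('wrist','w9.png')
print(o['ee_pos'],o['grip_width'],delta((.607,-.011,.16)),toolR(o).round(4))
E
```

```text
[ 0.6061336  -0.00970705  0.16141261] 0.05525458607919234 [0.17003985 0.07529775 0.16971863] [[-1.7e-03  1.0e+00 -7.0e-04]
 [ 3.0e-04 -7.0e-04 -1.0e+00]
 [-1.0e+00 -1.7e-03 -3.0e-04]]
```

View pics/w9.png

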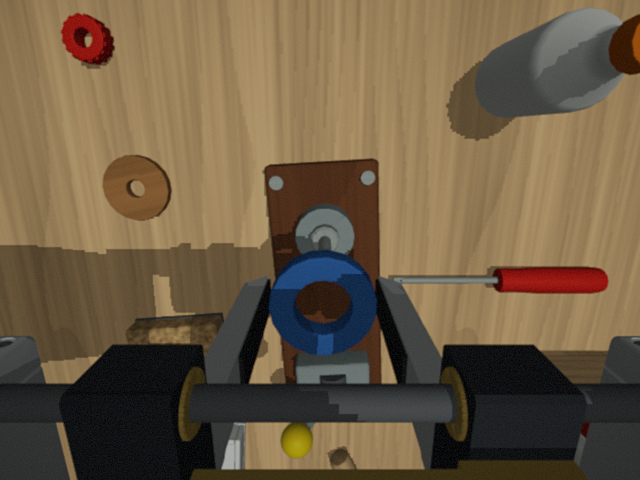

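Call:
play_rows([
  [[255, 1, 0.1, 0.1, 0], [255, 1.5, 0, 0, 0], [255, 2, 0, 0, 0], [255, 2, 0, 0, 0], [255, 1.5, 0, 0, 0], [255, 0.6, 0, 0, 0], [255, 0, 0, 0, 0], [255, 0, 0, 0, 0], [255, 0, 0, 0, 0]],
])

```text
time_s: 15.88
ee_pos: [0.608, -0.0111, 0.0774]
eef_rot: [1.508, 1.569, -0.063]
force: [0.7, 0.2, -0.3]
grip_width: 0.0552
```

```bash
python3 - <<'E'
from h import *
o,im=grab('wrist','w10.png')
print(o['ee_pos'],o['force'],o['grip_width'],delta((.607,-.011,.16)))
cv2.imwrite('pics/z10.png',cv2.resize(im[200:400,220:420][:,:,::-1],(600,600),interpolation=cv2.INTER_CUBIC))
E
```

```text
[ 0.60804646 -0.01106771  0.07744683] [ 0.70017957  0.18611028 -0.26360815] 0.055201265293053456 [-8.24668619 -0.09293058 -0.01605103]
```

View pics/z10.png

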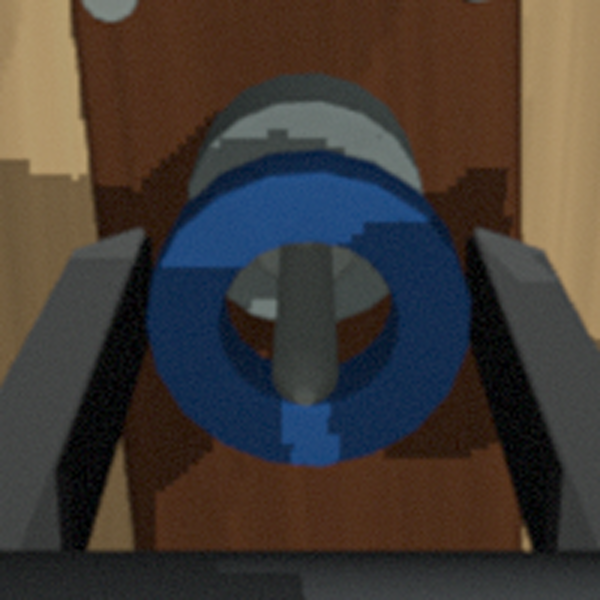

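Call:
play_rows([
  [[255, 0.5, -0.1, 0, 0], [255, 0.5, 0, 0, 0], [255, 0.4, 0, 0, 0], [255, 0.3, 0, 0, 0], [255, 0.3, 0, 0, 0], [255, 0.2, 0, 0, 0], [255, 0, 0, 0, 0], [255, 0, 0, 0, 0]],
])

```text
time_s: 16.6
ee_pos: [0.6065, -0.0112, 0.0543]
eef_rot: [-2.54, 1.571, 2.172]
force: [0.4, 1.6, -0.8]
grip_width: 0.0555
```

Call:
play_rows([
  [[255, 0.3, 0, 0, 0], [255, 0.2, 0, 0, 0], [255, 0.2, 0, 0, 0], [255, 0, 0, 0, 0], [255, 0, 0, 0, 0]],
])

```text
time_s: 17.02
ee_pos: [0.6067, -0.0112, 0.048]
eef_rot: [1.735, 1.57, 0.163]
force: [-1.8, 2.9, 7.3]
grip_width: 0.0554
```

Call:
play_rows([
  [[60, 0, 0, 0, 0], [60, 0, 0, 0, 0], [60, 0, 0, 0, 0], [60, 0, 0, 0, 0], [60, -2, 0, 0, 0], [60, -3, 0, 0, 0], [60, -3, 0, 0, 0], [60, -3, 0, 0, 0], [60, -2, 0, 0, 0], [60, -1, 0, 0, 0], [60, 0, 0, 0, 0], [60, 0, 0, 0, 0]],
])

```text
time_s: 18.02
ee_pos: [0.6063, -0.0113, 0.1864]
eef_rot: [-1.621, 1.57, 3.091]
force: [-1.0, 0.3, 0.2]
grip_width: 0.0719
```

```bash
python3 - <<'E'
from h import *
o,im=grab('wrist','w11.png')
print(o['ee_pos'],o['force'],toolR(o).round(4))
ring('wrist',im,o,'blue',.058,(.607,-.011),.05)
ring('wrist',im,o,'brown',.009,(.436,.023),.05)
ring('wrist',im,o,'red',.015,(.414,.145),.05)
cv2.imwrite('pics/z11.png',cv2.resize(im[160:280,260:404][:,:,::-1],(720,600),interpolation=cv2.INTER_CUBIC))
E
```

```text
[ 0.60628009 -0.01134475  0.18642093] [-1.03924401  0.30805594  0.15395505] [[-9.e-04  1.e+00 -8.e-04]
 [ 0.e+00 -8.e-04 -1.e+00]
 [-1.e+00 -9.e-04 -0.e+00]]
blue mec 0.6058 -0.012 0.0281 fit [ 0.6057 -0.012 ] 0.0271 d 0.002
brown mec 0.4364 0.0266 0.0304 fit [0.436  0.0261] 0.029 d 0.004
red mec 0.4167 0.1467 0.0196 fit [0.4162 0.1469] 0.0174 d 0.003
```

View pics/z11.png

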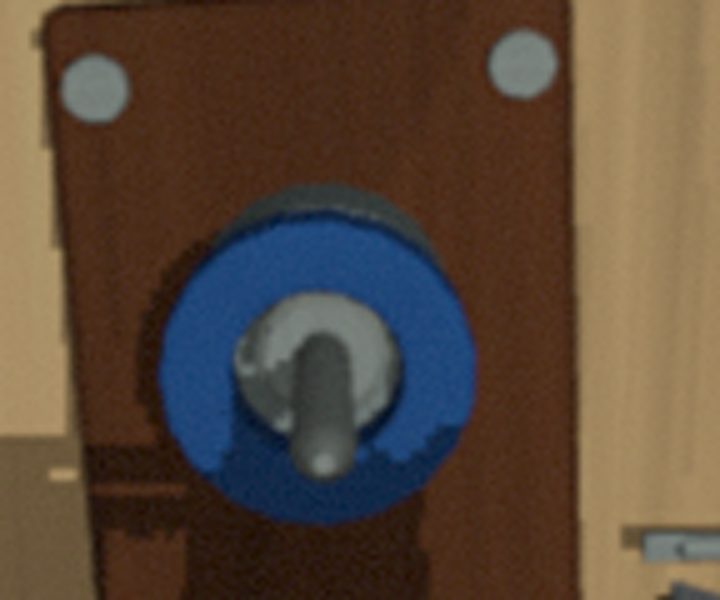

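Call:
play_rows([
  [[40, 0, -2, -0.4, 0], [40, 0, -3, -0.7, 0], [40, 0, -3, -0.7, 0], [40, 0, -3, -0.7, 0], [40, 0, -3, -0.7, 0], [40, 0, -2, -0.4, 0], [40, 2, -1, -0.2, 0], [40, 3, 0, 0, 0], [40, 3, 0, 0, 0], [40, 3, 0, 0, 0], [40, 3, 0, 0, 0], [40, 1, 0, 0, 0]],
])

```text
time_s: 19.07
ee_pos: [0.4336, 0.0268, 0.0329]
eef_rot: [-1.59, 1.564, 3.121]
force: [-0.1, 0.5, -1.2]
grip_width: 0.079
```

Call:
play_rows([
  [[40, 0, 0, 0, 0], [40, 0, 0, 0, 0], [40, 0, 0, 0, 0]],
])

```text
time_s: 19.32
ee_pos: [0.4373, 0.0268, 0.0386]
eef_rot: [1.566, 1.569, -0.006]
force: [0.3, -0.5, 0.5]
grip_width: 0.0795
```

```bash
python3 - <<'E'
from h import *
o,im=grab('wrist','w12.png')
print(o['ee_pos'],o['grip_width'])
ring('wrist',im,o,'brown',.0095,(.436,.023),.05)
E
```

```text
[0.43727936 0.02680558 0.03864516] 0.07950564166845932
brown mec 0.4345 0.0271 0.0298 fit [0.4339 0.0276] 0.0282 d 0.004
```

View pics/w12.png

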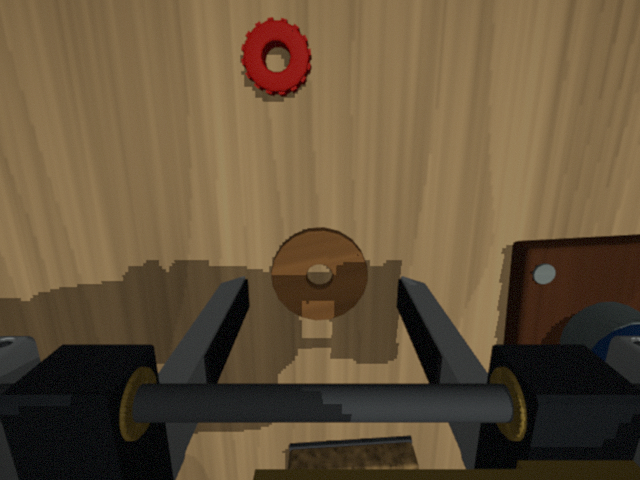

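Call:
play_rows([
  [[40, 1, -0.25, 0, 0], [40, 1, 0, 0, 0], [40, 1, 0, 0, 0], [40, 0.6, 0, 0, 0], [40, 0, 0, 0, 0], [255, 0, 0, 0, 0], [255, 0, 0, 0, 0], [255, 0, 0, 0, 0], [255, 0, 0, 0, 0], [255, 0, 0, 0, 0], [255, 0, 0, 0, 0]],
])

```text
time_s: 20.28
ee_pos: [0.4341, 0.0268, 0.0015]
eef_rot: [1.509, 1.571, -0.063]
force: [0.2, -0.5, 0.4]
grip_width: 0.0586
```

Call:
play_rows([
  [[255, -1, 0, 0, 0], [255, -2, 0, 0, 0], [255, -2, 0, 0, 0], [255, -3, 0, 0, 0], [255, -3, 0, 0, 0], [255, -2, 0, 0, 0], [255, -2, 0, 0, 0], [255, -1, 0, 0, 0], [255, 0, 0, 0, 0], [255, 0, 0, 0, 0]],
])

```text
time_s: 21.12
ee_pos: [0.4339, 0.0268, 0.1612]
eef_rot: [1.651, 1.571, 0.079]
force: [-0.1, -0.5, -1.5]
grip_width: 0.0589
```

```bash
python3 - <<'E'
from h import *
o,im=grab('wrist','w13.png')
print(o['ee_pos'],o['grip_width'],delta((.6065,-.0095,.16)))
E
```

```text
[0.43389997 0.02681759 0.16124415] 0.05886273874645565 [ 0.03471693 17.29287173  3.61786473]
```

View pics/w13.png

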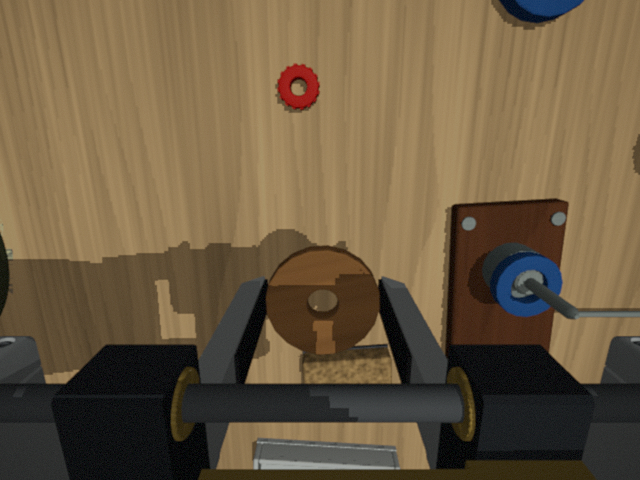

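Call:
play_rows([
  [[255, 0, 2, 0.4, 0], [255, 0, 3, 0.6, 0], [255, 0, 3, 0.7, 0], [255, 0, 3, 0.7, 0], [255, 0, 3, 0.6, 0], [255, 0, 2, 0.4, 0], [255, 0, 1.3, 0.2, 0], [255, 1.5, 0, 0, 0], [255, 1.5, 0, 0, 0], [255, 0, 0, 0, 0], [255, 0, 0, 0, 0], [255, 0, 0, 0, 0]],
])

```text
time_s: 22.17
ee_pos: [0.607, -0.0093, 0.1316]
eef_rot: [-1.599, 1.571, 3.113]
force: [0.5, -0.5, 0.1]
grip_width: 0.0587
```

```bash
python3 - <<'E'
from h import *
o,im=grab('wrist','w14.png')
print(o['ee_pos'],o['grip_width'],delta((.6065,-.0095,.16)),toolR(o).round(4))
cv2.imwrite('pics/z14.png',cv2.resize(im[200:400,220:420][:,:,::-1],(600,600),interpolation=cv2.INTER_CUBIC))
E
```

```text
[ 0.60702396 -0.0092932   0.13157625] 0.058673132803140196 [-2.79798081 -0.06800295  0.02109137] [[-3.e-04  1.e+00 -7.e-04]
 [ 0.e+00 -7.e-04 -1.e+00]
 [-1.e+00 -3.e-04 -0.e+00]]
```

View pics/z14.png

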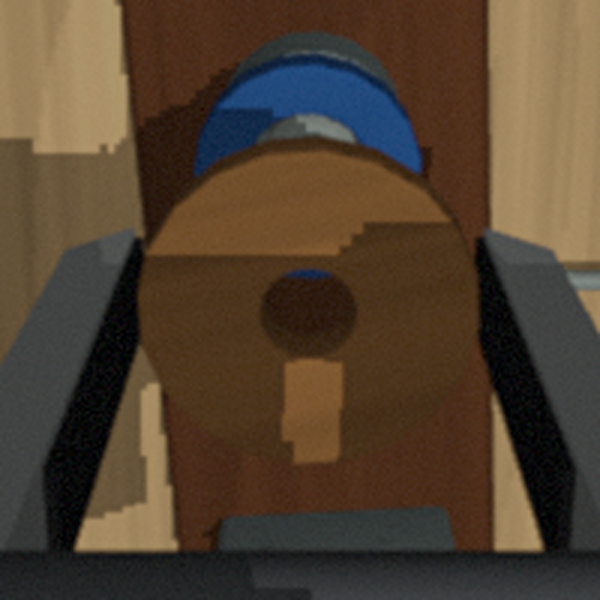

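Call:
play_rows([
  [[255, 0.7, -0.05, 0, 0], [255, 0.5, 0, 0, 0], [255, 0.3, 0, 0, 0], [255, 0.3, 0, 0, 0], [255, 0.3, 0, 0, 0], [255, 0, 0, 0, 0]],
])

```text
time_s: 22.72
ee_pos: [0.6063, -0.0093, 0.1098]
eef_rot: [-1.657, 1.57, 3.055]
force: [-0.4, 0.9, 0.3]
grip_width: 0.0585
```

```bash
python3 - <<'E'
from h import *
o,im=grab('wrist','w15.png')
print(o['ee_pos'],o['force'],o['grip_width'])
cv2.imwrite('pics/z15.png',cv2.resize(im[200:400,220:420][:,:,::-1],(600,600),interpolation=cv2.INTER_CUBIC))
E
```

```text
[ 0.6063208  -0.00930408  0.10976573] [-0.41985219  0.90133113  0.34421675] 0.058529914334909755
```

View pics/z15.png

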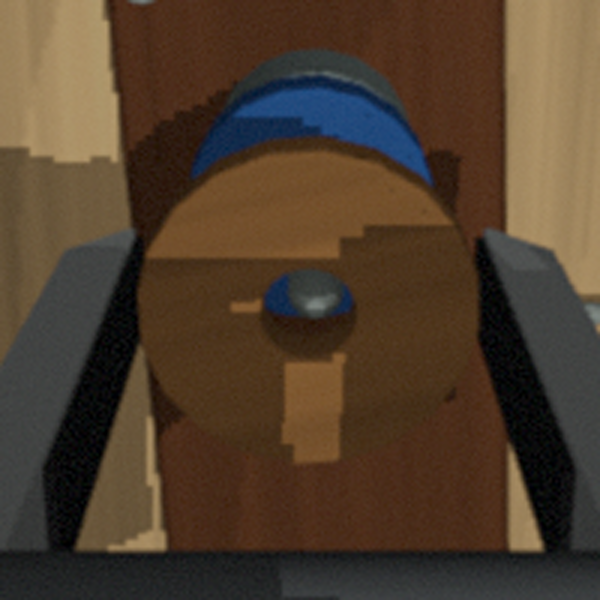

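Call:
play_rows([
  [[255, 0, 0.12, -0.2, 0], [255, 0, 0, 0, 0], [255, 0, 0, 0, 0], [255, 0, 0, 0, 0]],
])

```text
time_s: 23.1
ee_pos: [0.6078, -0.0073, 0.1106]
eef_rot: [1.57, 1.571, -0.002]
force: [-0.1, -0.2, -0.5]
grip_width: 0.0584
```

```bash
python3 - <<'E'
from h import *
o,im=grab('wrist','w16.png')
print(o['ee_pos'],o['force'],o['grip_width'])
cv2.imwrite('pics/z16.png',cv2.resize(im[200:400,220:420][:,:,::-1],(600,600),interpolation=cv2.INTER_CUBIC))
E
```

```text
[ 0.60781803 -0.00728971  0.11058974] [-0.12133767 -0.23292294 -0.52951394] 0.058403436313802466
```

View pics/z16.png

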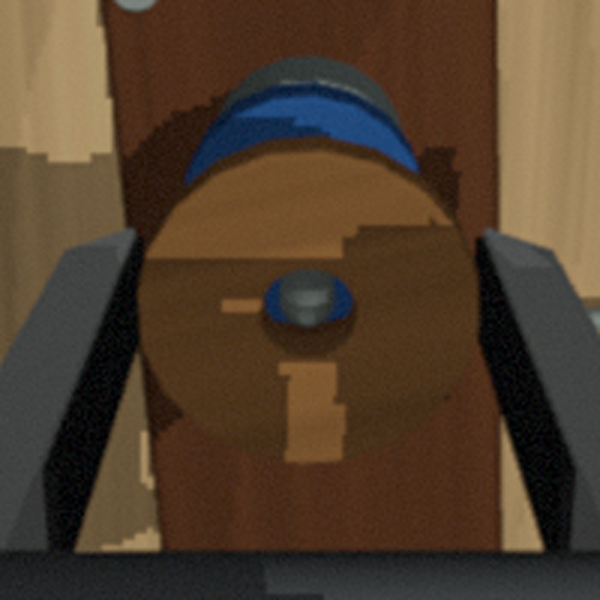

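Call:
play_rows([
  [[255, 0.6, 0, 0, 0], [255, 0.8, 0, 0, 0], [255, 0.8, 0, 0, 0], [255, 0.8, 0, 0, 0], [255, 0.8, 0, 0, 0], [255, 0.5, 0, 0, 0], [255, 0.3, 0, 0, 0], [255, 0.2, 0, 0, 0], [255, 0.1, 0, 0, 0], [255, 0, 0, 0, 0], [255, 0, 0, 0, 0]],
])

```text
time_s: 24.07
ee_pos: [0.6079, -0.0073, 0.0618]
eef_rot: [1.491, 1.57, -0.081]
force: [0.2, 0.1, -1.6]
grip_width: 0.0583
```

Call:
play_rows([
  [[255, 0.1, 0, 0, 0], [255, 0.05, 0, 0, 0], [255, 0, 0, 0, 0], [60, 0, 0, 0, 0], [60, 0, 0, 0, 0], [60, 0, 0, 0, 0], [60, 0, 0, 0, 0]],
])

```text
time_s: 24.65
ee_pos: [0.6077, -0.0073, 0.0598]
eef_rot: [-1.74, 1.571, 2.971]
force: [-0.8, 1.0, 0.3]
grip_width: 0.0717
```

Call:
play_rows([
  [[60, -2, 0, 0, 0], [60, -3, 0, 0, 0], [60, -3, 0, 0, 0], [60, -3, 0, 0, 0], [60, -1.5, 0, 0, 0], [60, 0, 0, 0, 0], [60, 0, 0, 0, 0], [60, 0, 0, 0, 0]],
])

```text
time_s: 25.32
ee_pos: [0.6072, -0.0073, 0.1833]
eef_rot: [-1.645, 1.569, 3.067]
force: [-0.3, -0.1, -0.1]
grip_width: 0.0719
```

```bash
python3 - <<'E'
from h import *
o,im=grab('wrist','w17.png')
print(o['ee_pos'],o['force'],toolR(o).round(4))
ring('wrist',im,o,'brown',.069,(.607,-.011),.05)
cv2.imwrite('pics/z17.png',cv2.resize(im[160:280,260:404][:,:,::-1],(720,600),interpolation=cv2.INTER_CUBIC))
for n in('scene','side'):
    o,im=grab(n)
    ring(n,im,o,'brown',.009,(.438,.285),.06)
    ring(n,im,o,'red',.015,(.415,.145),.05)
    ring(n,im,o,'grey',.004,(.464,.418),.06)
E
```

```text
[ 0.60717623 -0.00730046  0.18330188] [-0.34668718 -0.10475972 -0.13347634] [[-2.2e-03  1.0e+00 -8.0e-04]
 [ 2.0e-04 -8.0e-04 -1.0e+00]
 [-1.0e+00 -2.2e-03 -2.0e-04]]
brown mec 0.5779 -0.0458 0.014 fit [ 0.5779 -0.0457] 0.0107 d 0.045
brown mec 0.6101 -0.0491 0.1098 fit [ 0.6145 -0.0378] 0.0703 d 0.038
brown mec 0.4403 0.2867 0.0299 fit [0.4406 0.2864] 0.0283 d 0.003
red mec 0.4198 0.1482 0.0198 fit [0.4188 0.1483] 0.0174 d 0.006
grey mec 0.465 0.4183 0.0212 fit [0.4649 0.4183] 0.0202 d 0.001
brown mec 0.435 0.2784 0.0343 fit [0.4356 0.2785] 0.0318 d 0.007
red mec 0.4148 0.1385 0.0207 fit [0.4134 0.138 ] 0.0179 d 0.007
```

View pics/z17.png

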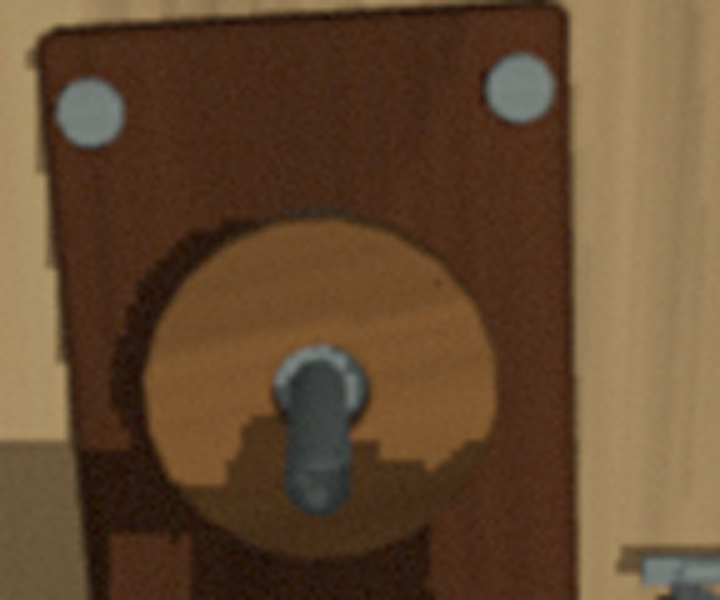

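Call:
play_rows([
  [[40, 0, -1, -1.7, 0], [40, 0, -1.6, -2.7, 0], [40, 0, -1.6, -2.7, 0], [40, 0, -1.6, -2.7, 0], [40, 0, -1.6, -2.7, 0], [40, 0, -1.6, -2.7, 0], [40, 0, -1.6, -2.7, 0], [40, 0, -1.6, -2.7, 0], [40, 0, -1.6, -2.7, 0], [40, 0, -1.6, -2.7, 0], [40, 0, -1, -2, 0], [40, 0, -0.6, -1.5, 0]],
])

```text
time_s: 26.47
ee_pos: [0.4365, 0.2894, 0.1843]
eef_rot: [-1.198, 1.57, -2.768]
force: [0.4, -0.1, -0.1]
grip_width: 0.0797
```

Call:
play_rows([
  [[40, 3, 0, 0, 0], [40, 3, 0, 0, 0], [40, 3, 0, 0, 0], [40, 3, 0, 0, 0], [40, 2, 0, 0, 0], [40, 0, 0, 0, 0], [40, 0, 0, 0, 0], [40, 0, 0, 0, 0]],
])

```text
time_s: 27.13
ee_pos: [0.4385, 0.2881, 0.0461]
eef_rot: [2.094, 1.57, 0.523]
force: [0.2, 0.7, -0.1]
grip_width: 0.0793
```

```bash
python3 - <<'E'
from h import *
o,im=grab('wrist','w18.png')
print(o['ee_pos'],o['grip_width'])
ring('wrist',im,o,'brown',.0095,(.437,.288),.06)
E
```

```text
[0.43847063 0.2880932  0.04606879] 0.07931716587481305
brown mec 0.4554 0.2681 0.0037 fit [0.4552 0.268 ] 0.0023 d 0.027
brown mec 0.4368 0.2882 0.0298 fit [0.4356 0.2891] 0.0276 d 0.0
```

View pics/w18.png

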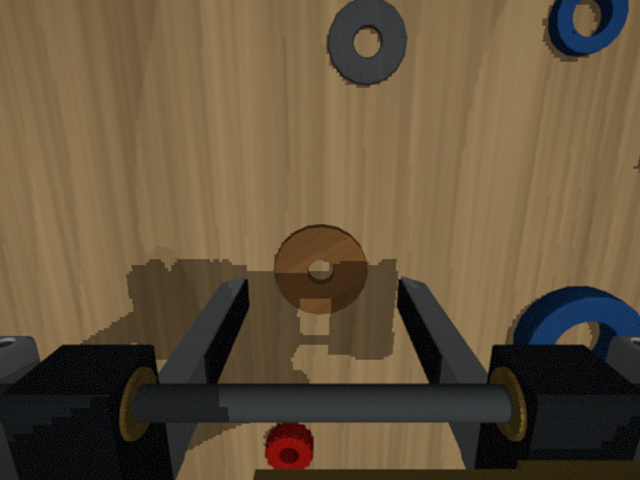

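Call:
play_rows([
  [[40, 1, -0.15, 0, 0], [40, 1, 0, 0, 0], [40, 1, 0, 0, 0], [40, 1, 0, 0, 0], [40, 0.4, 0, 0, 0], [255, 0, 0, 0, 0], [255, 0, 0, 0, 0], [255, 0, 0, 0, 0], [255, 0, 0, 0, 0], [255, 0, 0, 0, 0], [255, 0, 0, 0, 0]],
])

```text
time_s: 28.1
ee_pos: [0.4364, 0.2878, 0.0008]
eef_rot: [-1.284, 1.571, -2.855]
force: [0.1, -0.7, 0.6]
grip_width: 0.0602
```

Call:
play_rows([
  [[255, -1, 0, 0, 0], [255, -2, 0, 0, 0], [255, -2, 0, 0, 0], [255, -3, 0, 0, 0], [255, -3, 0, 0, 0], [255, -2, 0, 0, 0], [255, -1.5, 0, 0, 0], [255, 0, 0, 0, 0], [255, 0, 0, 0, 0], [255, 0, 0, 0, 0]],
])

```text
time_s: 28.93
ee_pos: [0.436, 0.2876, 0.1451]
eef_rot: [-1.063, 1.569, -2.634]
force: [-0.1, 0.6, -0.8]
grip_width: 0.0598
```

```bash
python3 - <<'E'
from h import *
o,im=grab('wrist','w19.png')
print(o['ee_pos'],o['grip_width'],delta((.6077,-.0073,.145)))
E
```

```text
[0.43600908 0.28755006 0.14505844] 0.05980443323381113 [-2.00793036e-02  1.71961128e+01  2.94691349e+01]
```

View pics/w19.png

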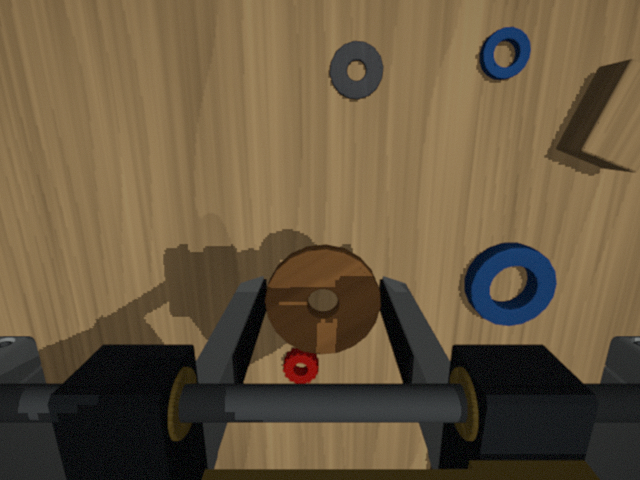

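Call:
play_rows([
  [[255, 0, 1, 1.7, 0], [255, 0, 1.6, 2.7, 0], [255, 0, 1.6, 2.7, 0], [255, 0, 1.6, 2.7, 0], [255, 0, 1.6, 2.7, 0], [255, 0, 1.6, 2.7, 0], [255, 0, 1.6, 2.7, 0], [255, 0, 1.6, 2.7, 0], [255, 0, 1.6, 2.7, 0], [255, 0, 1.6, 2.7, 0], [255, 0, 1.1, 2, 0], [255, 0, 0.7, 1.5, 0]],
])

```text
time_s: 29.98
ee_pos: [0.6085, -0.0093, 0.1444]
eef_rot: [-1.585, 1.569, 3.125]
force: [-1.2, 0.8, -0.0]
grip_width: 0.0596
```

Call:
play_rows([
  [[255, 0.7, 0, 0, 0], [255, 0.7, 0, 0, 0], [255, 0, 0, 0, 0], [255, 0, 0, 0, 0], [255, 0, 0, 0, 0]],
])

```text
time_s: 30.4
ee_pos: [0.608, -0.0063, 0.132]
eef_rot: [-2.135, 1.571, 2.578]
force: [0.3, 0.2, -0.6]
grip_width: 0.0595
```

```bash
python3 - <<'E'
from h import *
o=obs()
print(o['ee_pos'],o['grip_width'],delta((.6077,-.0073,.110)),toolR(o).round(4))
E
```

```text
[ 0.60798347 -0.00632448  0.13202141] 0.059540090607033594 [ 2.20213561 -0.02806624  0.09774564] [[-1.e-04  1.e+00  5.e-04]
 [ 1.e-04  5.e-04 -1.e+00]
 [-1.e+00 -1.e-04 -1.e-04]]
```

Call:
play_rows([
  [[255, 0.7, 0, 0.1, 0], [255, 0.6, 0, 0, 0], [255, 0.4, 0, 0, 0], [255, 0.3, 0, 0, 0], [255, 0.2, 0, 0, 0], [255, 0, 0, 0, 0], [255, 0, 0, 0, 0]],
])

```text
time_s: 30.98
ee_pos: [0.6083, -0.0083, 0.1099]
eef_rot: [-2.303, 1.571, 2.408]
force: [-0.5, 0.5, -0.1]
grip_width: 0.0601
```

```bash
python3 - <<'E'
from h import *
o,im=grab('wrist','w20.png')
print(o['ee_pos'],o['force'],o['grip_width'])
cv2.imwrite('pics/z20.png',cv2.resize(im[200:400,220:420][:,:,::-1],(600,600),interpolation=cv2.INTER_CUBIC))
E
```

```text
[ 0.60825306 -0.00832804  0.10993525] [-0.54716799  0.50693225 -0.08319209] 0.0600650494385202
```

View pics/z20.png

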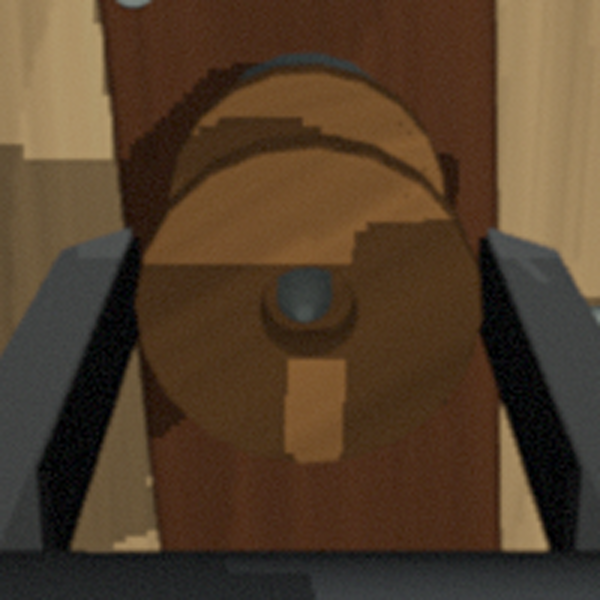

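Call:
play_rows([
  [[255, 0.6, -0.05, -0.1, 0], [255, 0.8, 0, 0, 0], [255, 0.8, 0, 0, 0], [255, 0.7, 0, 0, 0], [255, 0.4, 0, 0, 0], [255, 0.3, 0, 0, 0], [255, 0.2, 0, 0, 0], [255, 0.1, 0, 0, 0], [255, 0, 0, 0, 0], [255, 0, 0, 0, 0]],
])

```text
time_s: 31.87
ee_pos: [0.6079, -0.0074, 0.0712]
eef_rot: [1.474, 1.57, -0.097]
force: [0.9, -0.5, -0.3]
grip_width: 0.0597
```

Call:
play_rows([
  [[255, 0.1, 0, 0, 0], [255, 0.05, 0, 0, 0], [255, 0, 0, 0, 0], [60, 0, 0, 0, 0], [60, 0, 0, 0, 0], [60, 0, 0, 0, 0], [60, 0, 0, 0, 0]],
])

```text
time_s: 32.45
ee_pos: [0.6077, -0.0073, 0.0695]
eef_rot: [1.322, 1.571, -0.25]
force: [-0.7, -0.3, -0.1]
grip_width: 0.0715
```

Call:
play_rows([
  [[60, -2, 0, 0, 0], [60, -3, 0, 0, 0], [60, -3, 0, 0, 0], [60, -2.5, 0, 0, 0], [60, -1, 0, 0, 0], [60, 0, 0, 0, 0], [60, 0, 0, 0, 0], [60, 0, 0, 0, 0]],
])

```text
time_s: 33.12
ee_pos: [0.6071, -0.0073, 0.1824]
eef_rot: [-1.647, 1.568, 3.064]
force: [0.8, -0.1, -0.8]
grip_width: 0.0721
```

```bash
python3 - <<'E'
from h import *
o,im=grab('wrist','w21.png')
print(o['ee_pos'],o['force'],toolR(o).round(4))
ring('wrist',im,o,'red',.015,(.414,.145),.08)
cv2.imwrite('pics/z21.png',cv2.resize(im[160:280,260:404][:,:,::-1],(720,600),interpolation=cv2.INTER_CUBIC))
for n in('scene','side'):
    o,im=grab(n,n+'1.png')
    ring(n,im,o,'red',.015,(.415,.145),.08)
    ring(n,im,o,'grey',.004,(.464,.418),.08)
E
```

```text
[ 0.60710445 -0.00727325  0.18242828] [ 0.79139341 -0.14792728 -0.76373943] [[-2.7e-03  1.0e+00 -8.0e-04]
 [ 2.0e-04 -8.0e-04 -1.0e+00]
 [-1.0e+00 -2.7e-03 -2.0e-04]]
red mec 0.417 0.1469 0.02 fit [0.4161 0.1471] 0.0173 d 0.004
red mec 0.4191 0.1479 0.0191 fit [0.4187 0.1485] 0.0172 d 0.005
grey mec 0.465 0.4183 0.0212 fit [0.4649 0.4184] 0.0202 d 0.001
red mec 0.4148 0.1385 0.0207 fit [0.4136 0.138 ] 0.0178 d 0.007
grey mec 0.4622 0.4171 0.0238 fit [0.4617 0.4149] 0.0198 d 0.002
```

View pics/z21.png

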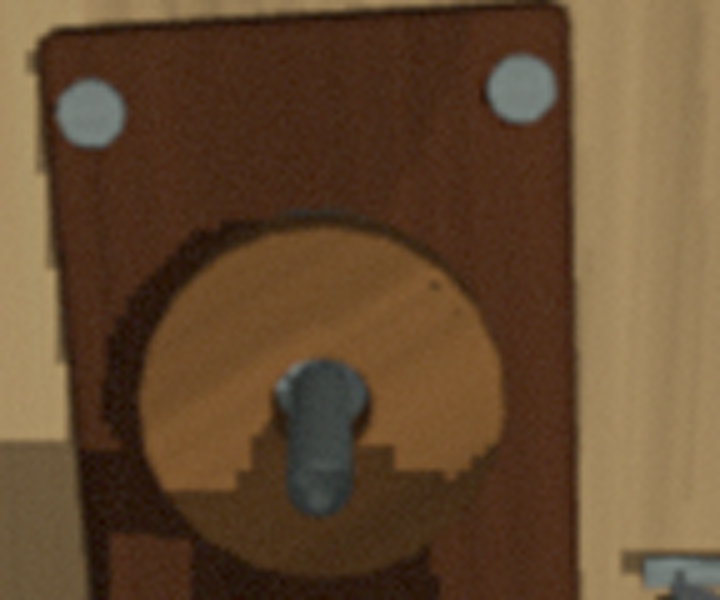

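View pics/scene1.png

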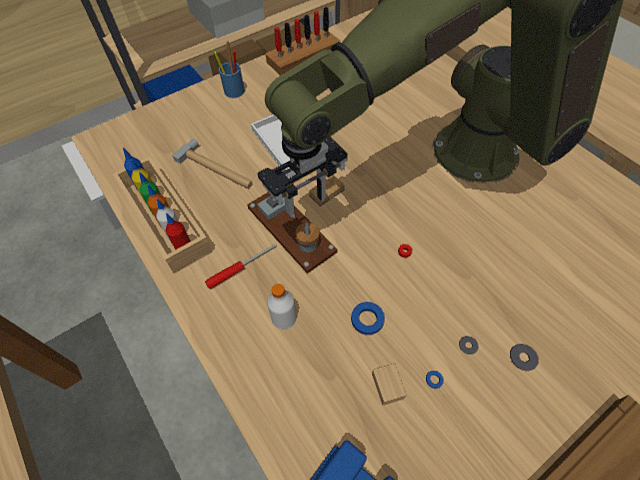

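Call:
play_rows([
  [[60, 0, -0.6, -2, 0], [60, 0, -1.1, -3.3, 0], [60, 0, -1.1, -3.3, 0], [60, 0, -1.1, -3.3, 0], [60, 0, -1.1, -3.3, 0], [60, 0, -1.1, -3.3, 0], [60, 0, -1.1, -3.3, 0], [60, 0, -1.1, -3.3, 0], [60, 0, -1.1, -3.3, 0], [60, 0, -1.1, -3.3, 0], [60, 0, -1.1, -3.3, 0], [60, 0, -1.1, -3.3, 0]],
])

```text
time_s: 34.27
ee_pos: [0.48, 0.3772, 0.1837]
eef_rot: [-0.94, 1.57, -2.511]
force: [0.6, -0.9, 0.1]
grip_width: 0.0719
```

Call:
play_rows([
  [[75, 2, -1.1, -2.7, 0], [75, 3, -0.7, -1.7, 0], [75, 3, 0, 0, 0], [75, 3, 0, 0, 0], [75, 2.6, 0, 0, 0], [75, 1, 0, 0, 0], [75, 0, 0, 0, 0], [75, 0, 0, 0, 0], [75, 0, 0, 0, 0]],
])

```text
time_s: 35.02
ee_pos: [0.4638, 0.4203, 0.0402]
eef_rot: [2.26, 1.568, 0.688]
force: [-0.5, 0.7, 0.2]
grip_width: 0.0667
```

```bash
python3 - <<'E'
from h import *
o,im=grab('wrist','w22.png')
print(o['ee_pos'],o['grip_width'])
ring('wrist',im,o,'grey',.0045,(.463,.419),.06)
E
```

```text
[0.46381302 0.42028975 0.04022882] 0.06670526642796436
grey mec 0.4622 0.4206 0.0215 fit [0.4622 0.4207] 0.0208 d 0.002
```

View pics/w22.png

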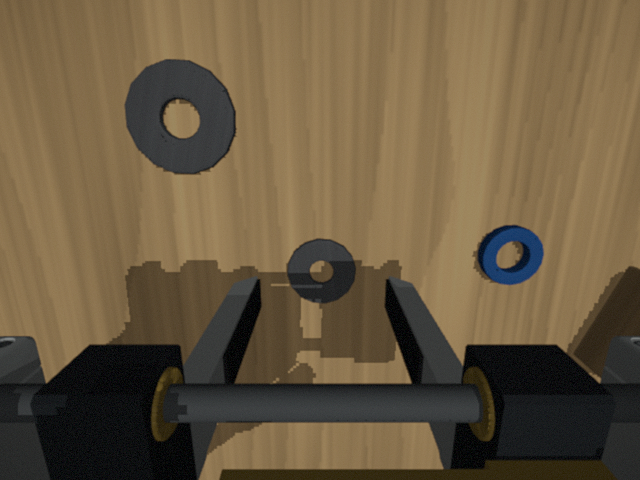

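Call:
play_rows([
  [[75, 1, -0.15, 0, 0], [75, 1, 0, 0, 0], [75, 1, 0, 0, 0], [75, 0.6, 0, 0, 0], [75, 0.25, 0, 0, 0], [75, 0, 0, 0, 0], [75, 0, 0, 0, 0]],
])

```text
time_s: 35.65
ee_pos: [0.4611, 0.4195, 0.0002]
eef_rot: [-0.864, 1.569, -2.435]
force: [-6.9, -6.0, 13.6]
grip_width: 0.0664
```

Call:
play_rows([
  [[75, -0.15, 0, 0, 0], [75, 0, 0, 0, 0], [255, 0, 0, 0, 0], [255, 0, 0, 0, 0], [255, 0, 0, 0, 0], [255, 0, 0, 0, 0], [255, 0, 0, 0, 0], [255, 0, 0, 0, 0]],
])

```text
time_s: 36.32
ee_pos: [0.4615, 0.4198, 0.0013]
eef_rot: [-0.784, 1.571, -2.355]
force: [0.1, 0.9, -0.6]
grip_width: 0.0425
```

Call:
play_rows([
  [[255, -0.5, 0, 0, 0], [255, -1, 0, 0, 0], [255, -2, 0, 0, 0], [255, -3, 0, 0, 0], [255, -3, 0, 0, 0], [255, -3, 0, 0, 0], [255, -2, 0, 0, 0], [255, 0, 0, 0, 0], [255, 0, 0, 0, 0], [255, 0, 0, 0, 0]],
])

```text
time_s: 37.15
ee_pos: [0.4612, 0.4195, 0.1458]
eef_rot: [-0.9, 1.57, -2.472]
force: [-0.1, 0.2, -0.5]
grip_width: 0.042
```

```bash
python3 - <<'E'
from h import *
o,im=grab('wrist','w23.png')
print(o['ee_pos'],o['grip_width'],delta((.6077,-.0073,.145)),toolR(o).round(4))
cv2.imwrite('pics/z23.png',cv2.resize(im[200:400,220:420][:,:,::-1],(600,600),interpolation=cv2.INTER_CUBIC))
E
```

```text
[0.46120972 0.41949531 0.14581057] 0.041959861612181217 [ 0.05765734 14.69101347 42.65979789] [[-8.e-04  1.e+00 -7.e-04]
 [-6.e-04 -7.e-04 -1.e+00]
 [-1.e+00 -8.e-04  6.e-04]]
```

View pics/z23.png

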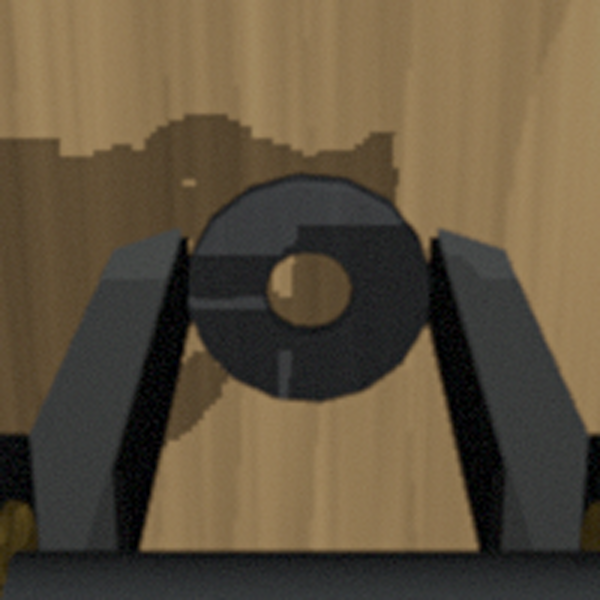

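Call:
play_rows([
  [[255, 0, 0.7, 2, 0], [255, 0, 1.1, 3.3, 0], [255, 0, 1.1, 3.3, 0], [255, 0, 1.1, 3.3, 0], [255, 0, 1.1, 3.3, 0], [255, 0, 1.1, 3.3, 0], [255, 0, 1.1, 3.3, 0], [255, 0, 1.1, 3.3, 0], [255, 0, 1.1, 3.3, 0], [255, 0, 1.1, 3.3, 0], [255, 0, 1.1, 3.3, 0], [255, 0, 1.1, 3.3, 0]],
])

```text
time_s: 38.2
ee_pos: [0.589, 0.035, 0.1452]
eef_rot: [-1.582, 1.569, 3.129]
force: [1.1, 0.1, -0.3]
grip_width: 0.0422
```

Call:
play_rows([
  [[255, 0, 1.1, 2.7, 0], [255, 0, 0.8, 1.7, 0], [255, 0.7, 0, 0, 0], [255, 0.7, 0, 0, 0], [255, 0, 0, 0, 0], [255, 0, 0, 0, 0], [255, 0, 0, 0, 0]],
])

```text
time_s: 38.78
ee_pos: [0.608, -0.0062, 0.1324]
eef_rot: [-1.784, 1.57, 2.929]
force: [-1.0, -0.7, -0.5]
grip_width: 0.0424
```

```bash
python3 - <<'E'
from h import *
o,im=grab('wrist','w24.png')
print(o['ee_pos'],o['grip_width'],delta((.6077,-.0073,.110)),toolR(o).round(4))
z=o['ee_pos'][2]
print(onplane('wrist',[(323,296.7)],z+.0037,o)-o['ee_pos'],onplane('wrist',[(323,303.7)],z+.0085,o)-o['ee_pos'])
E
```

```text
[ 0.60797357 -0.00624456  0.13236834] 0.042366644142165275 [ 2.26286722 -0.04182204  0.09190131] [[-4.e-04  1.e+00  6.e-04]
 [ 1.e-04  6.e-04 -1.e+00]
 [-1.e+00 -4.e-04 -1.e-04]]
[[-0.00052976  0.00160898  0.0037    ]] [[-5.31179696e-04 -2.51301383e-05  8.50000000e-03]]
```

Call:
play_rows([
  [[255, 0.7, 0, 0.25, 0], [255, 0.6, 0, 0, 0], [255, 0.4, 0, 0, 0], [255, 0.3, 0, 0, 0], [255, 0.2, 0, 0, 0], [255, 0, 0, 0, 0], [255, 0, 0, 0, 0]],
])

```text
time_s: 39.42
ee_pos: [0.6083, -0.0098, 0.1105]
eef_rot: [1.257, 1.571, -0.315]
force: [-0.2, 0.4, -0.4]
grip_width: 0.0422
```

```bash
python3 - <<'E'
from h import *
o,im=grab('wrist','w25.png')
print(o['ee_pos'],o['force'],o['grip_width'])
cv2.imwrite('pics/z25.png',cv2.resize(im[200:400,220:420][:,:,::-1],(600,600),interpolation=cv2.INTER_CUBIC))
E
```

```text
[ 0.60828038 -0.00982411  0.11046445] [-0.17288242  0.39414784 -0.38558526] 0.04215954133343875
```

View pics/z25.png

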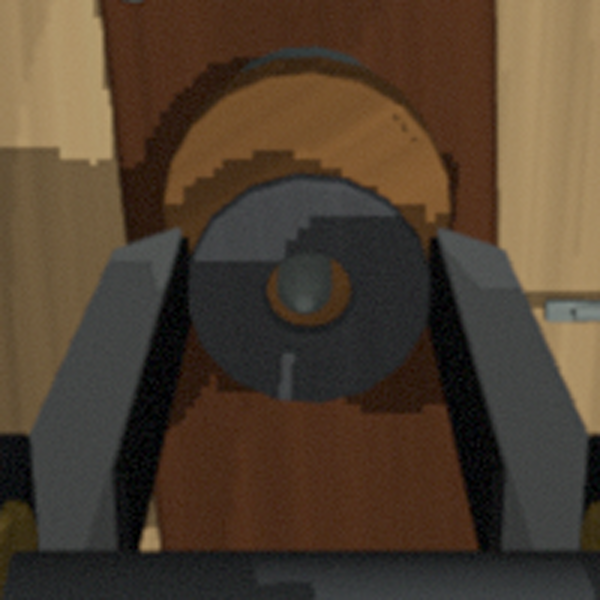

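Call:
play_rows([
  [[255, 0.6, -0.05, -0.08, 0], [255, 0.7, 0, 0, 0], [255, 0.7, 0, 0, 0], [255, 0.4, 0, 0, 0], [255, 0.3, 0, 0, 0], [255, 0.2, 0, 0, 0], [255, 0, 0, 0, 0], [255, 0, 0, 0, 0]],
])

```text
time_s: 40.13
ee_pos: [0.6078, -0.0091, 0.0815]
eef_rot: [1.388, 1.571, -0.183]
force: [0.1, -0.8, 0.4]
grip_width: 0.0421
```

Call:
play_rows([
  [[255, 0.1, 0, 0, 0], [255, 0, 0, 0, 0], [255, 0, 0, 0, 0]],
])

```text
time_s: 40.38
ee_pos: [0.6078, -0.009, 0.0806]
eef_rot: [1.361, 1.571, -0.211]
force: [-0.4, -0.5, -0.1]
grip_width: 0.0425
```

Call:
play_rows([
  [[90, 0, 0, 0, 0], [90, 0, 0, 0, 0], [90, 0, 0, 0, 0], [90, 0, 0, 0, 0], [90, -2, 0, 0, 0], [90, -3, 0, 0, 0], [90, -3, 0, 0, 0], [90, -2, 0, 0, 0], [90, 0, 0, 0, 0], [90, 0, 0, 0, 0], [90, 0, 0, 0, 0]],
])

```text
time_s: 41.3
ee_pos: [0.6073, -0.009, 0.1794]
eef_rot: [-1.659, 1.569, 3.053]
force: [0.4, 0.4, 0.2]
grip_width: 0.0609
```

```bash
python3 - <<'E'
from h import *
o,im=grab('wrist','w26.png')
print(o['ee_pos'],o['force'],toolR(o).round(4))
ring('wrist',im,o,'red',.015,(.414,.145),.08)
cv2.imwrite('pics/z26.png',cv2.resize(im[160:280,260:404][:,:,::-1],(720,600),interpolation=cv2.INTER_CUBIC))
E
```

```text
[ 0.60732398 -0.00898796  0.1794009 ] [0.40250803 0.35746795 0.22978097] [[-1.4e-03  1.0e+00 -7.0e-04]
 [ 1.0e-04 -7.0e-04 -1.0e+00]
 [-1.0e+00 -1.4e-03 -1.0e-04]]
red mec 0.4171 0.1466 0.0197 fit [0.4162 0.147 ] 0.0174 d 0.003
```

View pics/z26.png

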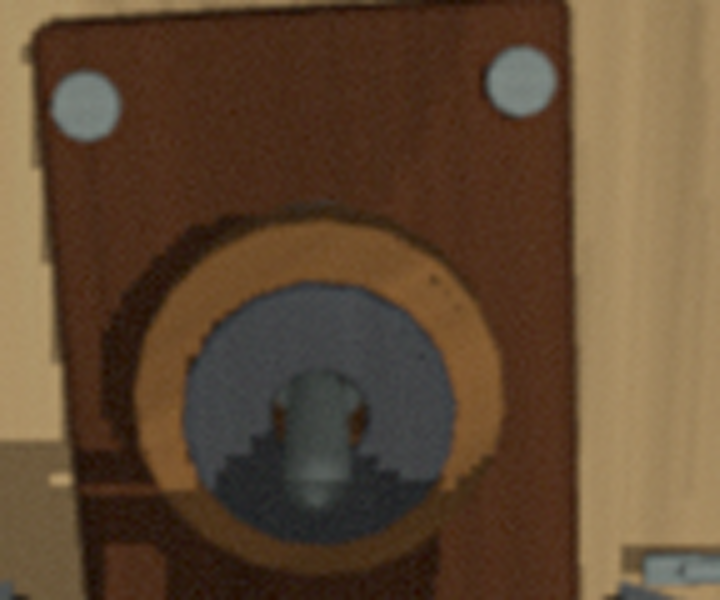

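Call:
play_rows([
  [[90, 0, -1.2, -1, 0], [90, 0, -2.4, -1.9, 0], [90, 0, -2.4, -1.9, 0], [90, 0, -2.4, -1.9, 0], [90, 0, -2.4, -1.9, 0], [90, 0, -2.4, -1.9, 0], [90, 0, -2.4, -1.9, 0], [90, 0, -2.4, -1.9, 0], [90, 2, -1.2, -1.2, 0], [90, 3, 0, 0, 0], [90, 3, 0, 0, 0], [90, 3, 0, 0, 0]],
])

```text
time_s: 42.35
ee_pos: [0.415, 0.1463, 0.0686]
eef_rot: [-1.364, 1.57, -2.935]
force: [-0.3, 0.9, 0.1]
grip_width: 0.0607
```

Call:
play_rows([
  [[90, 2, 0, 0, 0], [90, 1, 0, 0, 0], [90, 0, 0, 0, 0], [90, 0, 0, 0, 0], [90, 0, 0, 0, 0]],
])

```text
time_s: 42.77
ee_pos: [0.4164, 0.1463, 0.0414]
eef_rot: [1.827, 1.569, 0.255]
force: [-0.6, -0.1, -0.0]
grip_width: 0.0609
```

```bash
python3 - <<'E'
from h import *
o,im=grab('wrist','w27.png')
print(o['ee_pos'],o['grip_width'],toolR(o).round(4))
ring('wrist',im,o,'red',.0155,(.416,.146),.06)
E
```

```text
[0.41643734 0.14625926 0.04144811] 0.06087801418197929 [[ 1.3e-03  1.0e+00 -8.0e-04]
 [ 3.0e-04 -8.0e-04 -1.0e+00]
 [-1.0e+00  1.3e-03 -3.0e-04]]
red mec 0.4131 0.1503 0.0189 fit [0.413  0.1501] 0.0172 d 0.005
```

View pics/w27.png

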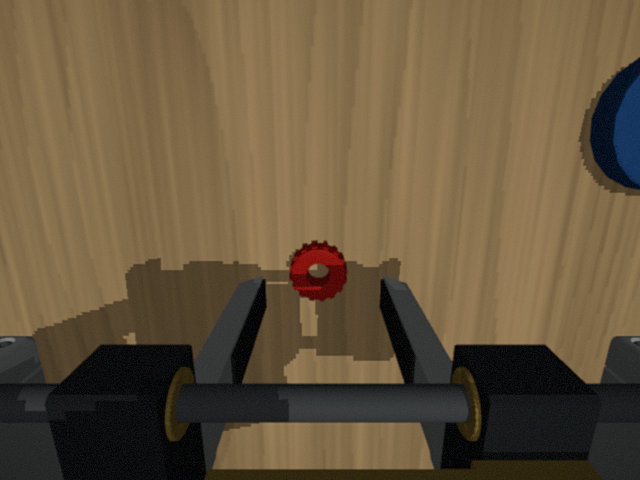

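```bash
python3 - <<'E'
from h import *
o=obs(); im=cv2.imread('pics/w27.png')
print(onplane('wrist',[(318,270),(318,272.5)],.016,o))
cv2.imwrite('pics/z27.png',cv2.resize(im[230:310,270:370],(750,600),interpolation=cv2.INTER_CUBIC))
E
```

```text
[[0.41310859 0.15148631 0.016     ]
 [0.41310134 0.14989589 0.016     ]]
```

View pics/z27.png

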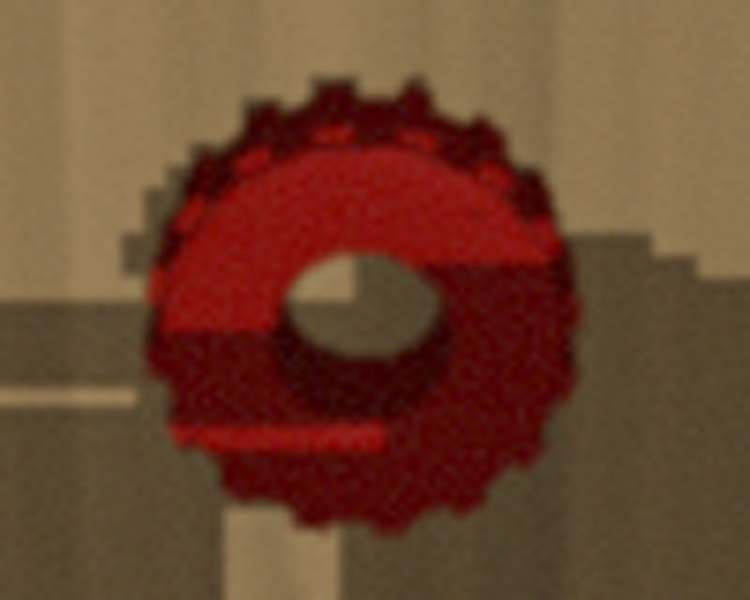

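Call:
play_rows([
  [[90, 0, -0.3, -0.22, 0], [90, 1, 0, 0, 0], [90, 1.2, 0, 0, 0], [90, 1, 0, 0, 0], [90, 0.5, 0, 0, 0], [90, 0, 0, 0, 0], [255, 0, 0, 0, 0], [255, 0, 0, 0, 0], [255, 0, 0, 0, 0], [255, 0, 0, 0, 0], [255, 0, 0, 0, 0], [255, 0, 0, 0, 0]],
])

```text
time_s: 43.82
ee_pos: [0.4131, 0.1484, 0.0038]
eef_rot: [1.852, 1.57, 0.28]
force: [0.4, -1.4, 3.5]
grip_width: 0.0329
```

Call:
play_rows([
  [[255, -0.5, 0, 0, 0], [255, -1, 0, 0, 0], [255, -2, 0, 0, 0], [255, -3, 0, 0, 0], [255, -3, 0, 0, 0], [255, -3, 0, 0, 0], [255, -2, 0, 0, 0], [255, 0, 0, 0, 0], [255, 0, 0, 0, 0], [255, 0, 0, 0, 0]],
])

```text
time_s: 44.65
ee_pos: [0.4124, 0.1482, 0.148]
eef_rot: [-1.28, 1.57, -2.852]
force: [-0.2, 0.1, -0.5]
grip_width: 0.0329
```

```bash
python3 - <<'E'
from h import *
o,im=grab('wrist','w28.png')
print(o['ee_pos'],o['grip_width'],delta((.6077,-.0073,.145)),toolR(o).round(4))
cv2.imwrite('pics/z28.png',cv2.resize(im[220:370,230:410][:,:,::-1],(720,600),interpolation=cv2.INTER_CUBIC))
E
```

```text
[0.41239538 0.14820619 0.14797626] 0.0328957481317832 [ 0.23578515 19.55391496 15.53232691] [[-8.e-04  1.e+00 -6.e-04]
 [-2.e-04 -6.e-04 -1.e+00]
 [-1.e+00 -8.e-04  2.e-04]]
```

View pics/z28.png

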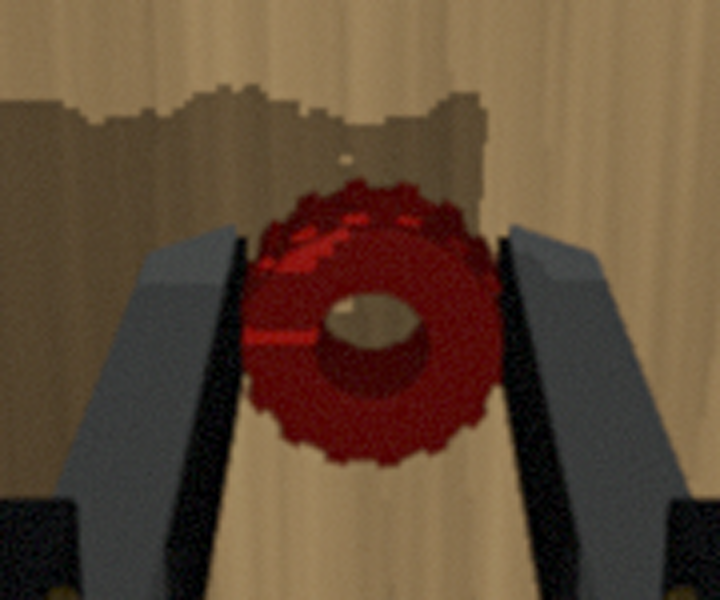

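Call:
play_rows([
  [[255, 0, 1.2, 1, 0], [255, 0, 2.4, 1.9, 0], [255, 0, 2.4, 1.9, 0], [255, 0, 2.4, 1.9, 0], [255, 0, 2.4, 1.9, 0], [255, 0, 2.4, 1.9, 0], [255, 0, 2.4, 1.9, 0], [255, 0, 2.4, 1.9, 0], [255, 0, 1.5, 1.2, 0], [255, 0, 0, 0, 0], [255, 0, 0, 0, 0], [255, 0, 0, 0, 0]],
])

```text
time_s: 45.7
ee_pos: [0.6069, -0.0063, 0.1474]
eef_rot: [-1.703, 1.569, 3.008]
force: [-0.2, 0.3, -1.0]
grip_width: 0.0327
```

```bash
python3 - <<'E'
from h import *
o=obs()
print(o['ee_pos'],o['grip_width'],delta((.6077,-.0073,.110)),toolR(o).round(4))
z=o['ee_pos'][2]
print(onplane('wrist',[(323.2,306.5)],z+.012,o)-o['ee_pos'])
E
```

```text
[ 0.60687309 -0.00630121  0.14740812] 0.03270406084408627 [3.74061041 0.09030537 0.10084269] [[-2.e-03  1.e+00 -5.e-04]
 [ 3.e-04 -5.e-04 -1.e+00]
 [-1.e+00 -2.e-03 -3.e-04]]
[[-0.00041116  0.00016158  0.012     ]]
```

Call:
play_rows([
  [[255, 1, 0.06, 0.11, 0], [255, 1, 0, 0, 0], [255, 0.5, 0, 0, 0], [255, 0.3, 0, 0, 0], [255, 0.3, 0, 0, 0], [255, 0.3, 0, 0, 0], [255, 0.2, 0, 0, 0], [255, 0, 0, 0, 0], [255, 0, 0, 0, 0]],
])

```text
time_s: 46.45
ee_pos: [0.6084, -0.0079, 0.1125]
eef_rot: [1.583, 1.571, 0.011]
force: [0.3, -0.2, -0.1]
grip_width: 0.033
```

```bash
python3 - <<'E'
from h import *
o,im=grab('wrist','w29.png')
print(o['ee_pos'],o['force'],o['grip_width'])
cv2.imwrite('pics/z29.png',cv2.resize(im[220:370,230:410][:,:,::-1],(720,600),interpolation=cv2.INTER_CUBIC))
E
```

```text
[ 0.60838223 -0.00792806  0.11254262] [ 0.25423222 -0.23322671 -0.13293172] 0.03300696674530899
```

View pics/z29.png

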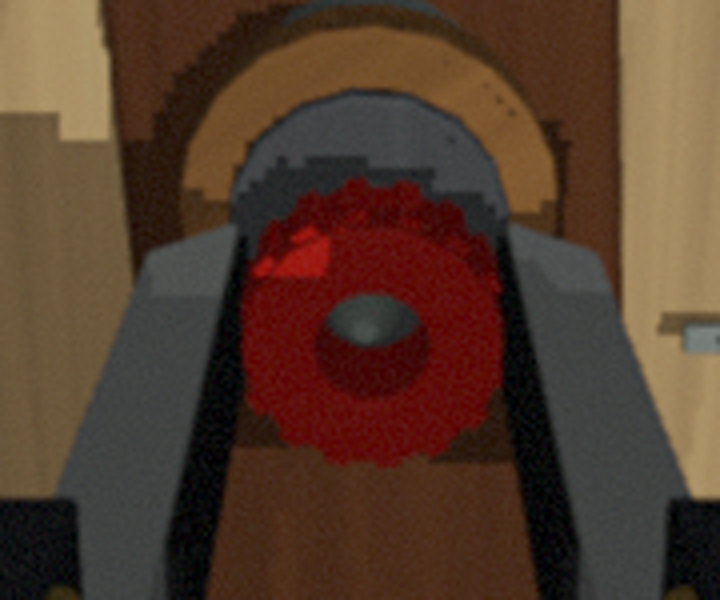

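Call:
play_rows([
  [[255, 0.4, -0.07, -0.06, 0], [255, 0.5, 0, 0, 0], [255, 0.5, 0, 0, 0], [255, 0.4, 0, 0, 0], [255, 0.3, 0, 0, 0], [255, 0.2, 0, 0, 0], [255, 0, 0, 0, 0], [255, 0, 0, 0, 0]],
])

```text
time_s: 47.17
ee_pos: [0.6075, -0.0074, 0.0892]
eef_rot: [-1.377, 1.57, -2.948]
force: [-0.0, -1.9, -2.8]
grip_width: 0.0328
```

Call:
play_rows([
  [[255, 0.1, 0, 0, 0], [255, 0.05, 0, 0, 0], [255, 0, 0, 0, 0], [255, 0, 0, 0, 0]],
])

```text
time_s: 47.5
ee_pos: [0.6078, -0.0074, 0.0881]
eef_rot: [1.348, 1.57, -0.223]
force: [1.2, -3.6, 1.2]
grip_width: 0.0325
```

Call:
play_rows([
  [[110, 0, 0, 0, 0], [110, 0, 0, 0, 0], [110, 0, 0, 0, 0], [110, 0, 0, 0, 0], [110, -2, 0, 0, 0], [110, -3, 0, 0, 0], [110, -3, 0, 0, 0], [110, -2, 0, 0, 0], [110, 0, 0, 0, 0], [110, 0, 0, 0, 0], [110, 0, 0, 0, 0]],
])

```text
time_s: 48.42
ee_pos: [0.6072, -0.0072, 0.1868]
eef_rot: [-1.713, 1.569, 2.999]
force: [-0.4, -0.1, -0.4]
grip_width: 0.0532
```

```bash
python3 - <<'E'
from h import *
o,im=grab('wrist','w30.png')
print(o['ee_pos'],o['force'],toolR(o).round(4))
for n,c in(('scene',(160,280,230,350)),('side',(240,360,280,400))):
    o2,i=grab(n,n+'2.png'); cv2.imwrite('pics/z30%s.png'%n,cv2.resize(i[c[0]:c[1],c[2]:c[3]][:,:,::-1],(480,480),interpolation=cv2.INTER_CUBIC))
E
```

```text
[ 0.60719452 -0.00720368  0.18681302] [-0.44560644 -0.10245422 -0.42787231] [[-1.6e-03  1.0e+00 -7.0e-04]
 [ 2.0e-04 -7.0e-04 -1.0e+00]
 [-1.0e+00 -1.6e-03 -2.0e-04]]
```

View pics/w30.png

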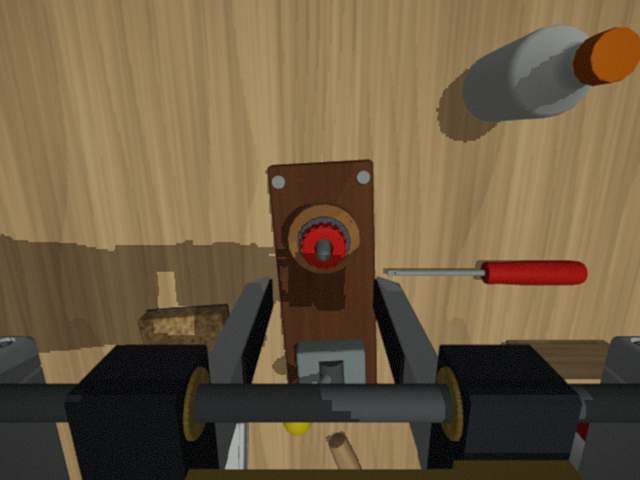

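View pics/z30scene.png

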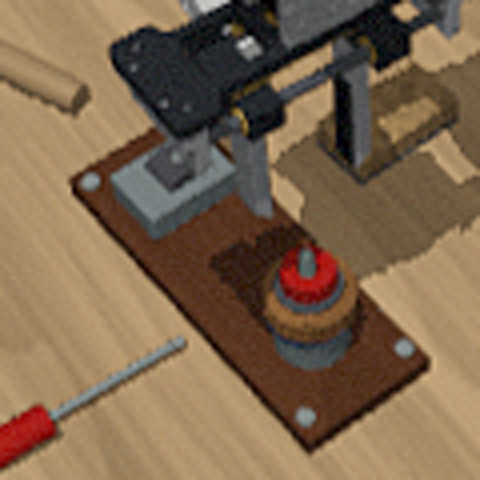

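View pics/z30side.png

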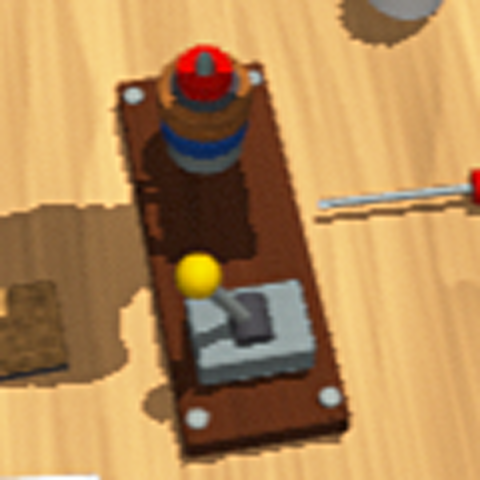

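Call:
play_rows([
  [[255, 0, -0.6, 1.2, 0], [255, 0, -1.2, 2.4, 0], [255, 0, -1.3, 2.5, 0], [255, 0, -1.3, 2.5, 0], [255, 0, -1.3, 2.5, 0], [255, 0, -1.2, 2.4, 0], [255, 0, -0.8, 1.9, 0], [255, 0, 0, 0, 0], [255, 0, 0, 0, 0], [255, 0, 0, 0, 0]],
], newtons=10)

```text
time_s: 49.4
ee_pos: [0.5304, -0.1611, 0.1877]
eef_rot: [-2.352, 1.57, 2.359]
force: [0.7, -0.9, -0.2]
grip_width: 0.0006
```

```bash
python3 - <<'E'
from h import *
o,im=grab('wrist','w31.png')
print(o['ee_pos'],o['grip_width'])
ms=masks(im)['yellow']; ys,xs=np.nonzero(ms); print(len(xs),xs.mean(),ys.mean(),onplane('wrist',[(xs.mean(),ys.mean())],.103,o))
E
```

```text
[ 0.53040617 -0.16109748  0.18773146] 0.0006397264168407871
846 395.9479905437352 249.62884160756502 [[ 0.58501771 -0.16228323  0.103     ]]
```

View pics/w31.png

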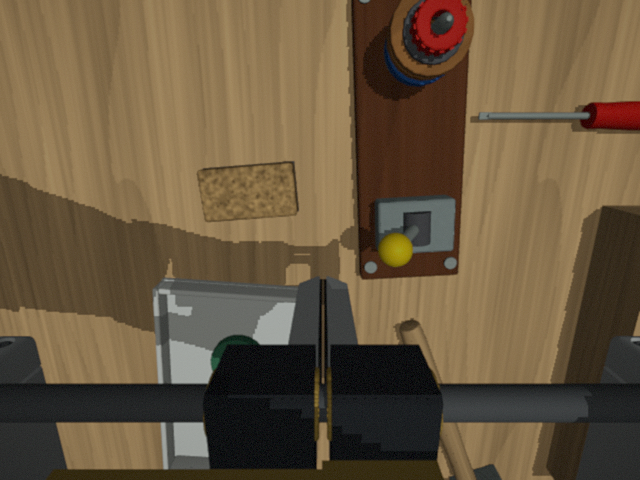

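Call:
play_rows([
  [[255, 2, 0, 0, 0], [255, 3, 0, 0, 0], [255, 2.5, 0, 0, 0], [255, 1.7, 0, 0.1, 0], [255, 0, 0, 0, 0], [255, 0, 0.5, 0, 0], [255, 0, 0.5, 0, 0], [255, 0, 0.5, 0, 0], [255, 0, 0.5, 0, 0], [255, 0, 0.5, 0, 0], [255, 0, 0.5, 0, 0], [255, 0, 0, 0, 0]],
])

```text
time_s: 50.45
ee_pos: [0.5614, -0.1623, 0.0961]
eef_rot: [1.27, 1.57, -0.301]
force: [-0.4, 0.3, 0.3]
grip_width: 0.0006
```

Call:
play_rows([
  [[255, 0, 0.5, 0, 0], [255, 0, 0.5, 0, 0], [255, 0, 0.5, 0, 0], [255, 0, 0.5, 0, 0], [255, 0, 0.5, 0, 0], [255, 0, 0.5, 0, 0], [255, 0, 0.5, 0, 0], [255, 0, 0.5, 0, 0], [255, 0, 0, 0, 0], [255, 0, 0, 0, 0]],
])

```text
time_s: 51.28
ee_pos: [0.6007, -0.1623, 0.0957]
eef_rot: [2.267, 1.571, 0.696]
force: [-0.5, -0.7, -0.3]
grip_width: 0.0003
```

```bash
python3 - <<'E'
from h import *
o,im=grab('wrist','w32.png')
print(o['ee_pos'],o['force'])
E
```

```text
[ 0.60070495 -0.16226038  0.0957404 ] [-0.49264895 -0.67317014 -0.27836772]
```

View pics/w32.png

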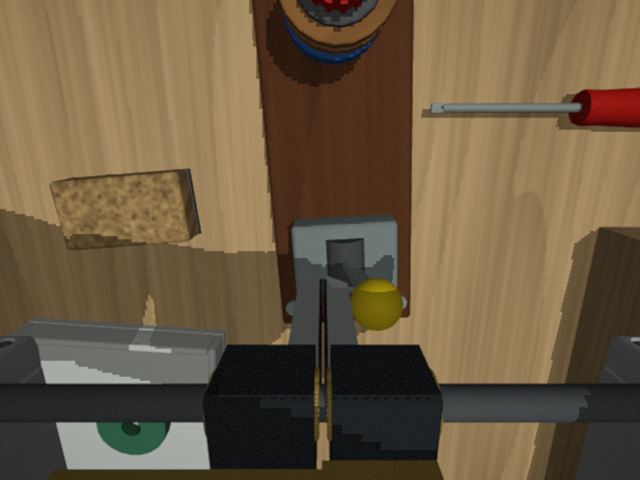

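Call:
play_rows([
  [[255, 0, 0.4, 0, 0], [255, 0, 0.4, 0, 0], [255, 0, 0.4, 0, 0], [255, 0, 0.4, 0, 0], [255, 0, 0.3, 0, 0], [255, 0, 0, 0, 0], [255, 0, 0, 0, 0]],
])

```text
time_s: 51.92
ee_pos: [0.6197, -0.1623, 0.0959]
eef_rot: [1.311, 1.571, -0.26]
force: [0.2, 0.0, 0.1]
grip_width: 0.0004
```

Call:
play_rows([
  [[255, 0, 0.2, 0, 0], [255, 0, 0.2, 0, 0], [255, 0, 0.2, 0, 0], [255, 0, 0.1, 0, 0], [255, 0, 0, 0, 0]],
])

```text
time_s: 52.33
ee_pos: [0.6252, -0.1624, 0.0958]
eef_rot: [-1.67, 1.566, 3.042]
force: [-13.3, 0.4, 4.9]
grip_width: 0.0003
```

Call:
play_rows([
  [[255, 0, 0.1, 0, 0], [255, 0, 0, 0, 0], [255, 0, -2, 0, 0], [255, -1, -2, 0, 0], [255, -3, -2, 0, 0], [255, -3, 0, 0, 0], [255, -3, -1, 0, 0], [255, -3, -2, -2, 0], [255, 0, -3, -3, 0], [255, 0, -3, -3, 0], [255, 0, -3, -3, 0], [255, 0, 0, 0, 0]],
])

```text
time_s: 53.33
ee_pos: [0.4458, -0.0505, 0.2264]
eef_rot: [2.535, 1.57, 0.965]
force: [-0.2, -0.1, 0.1]
grip_width: 0.0005
```

```bash
python3 - <<'E'
from h import *
o,im=grab('wrist','w33.png'); print(o['ee_pos'])
px={}
zs=[]
for n,c in(('scene',(160,280,230,350)),('side',(240,360,280,400))):
    o2,i=grab(n,n+'3.png'); zs.append(cv2.resize(i[c[0]:c[1],c[2]:c[3]][:,:,::-1],(400,400),interpolation=cv2.INTER_CUBIC))
    m=masks(i)['yellow'].copy(); k=np.zeros_like(m); k[c[0]:c[1],c[2]:c[3]]=1; m&=k
    ys,xs=np.nonzero(m); px[n]=(xs.mean(),ys.mean()); print(n,len(xs),px[n])
cv2.imwrite('pics/z33.png',np.hstack(zs))
print(tri('scene',px['scene'],'side',px['side']))
E
```

```text
[ 0.44576281 -0.05051512  0.22643726]
scene 74 (np.float64(259.27027027027026), np.float64(194.56756756756758))
side 88 (np.float64(356.5), np.float64(304.5))
(array([ 0.6496289 , -0.16048805,  0.10134754]), np.float64(0.002138969227961867))
```

View pics/z33.png

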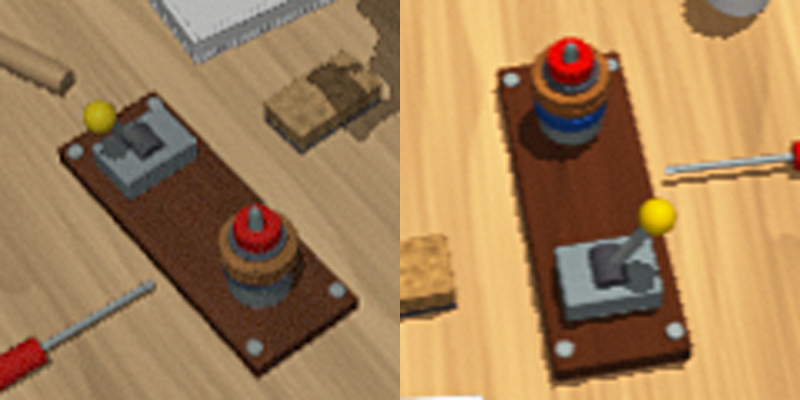

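View pics/scene3.png

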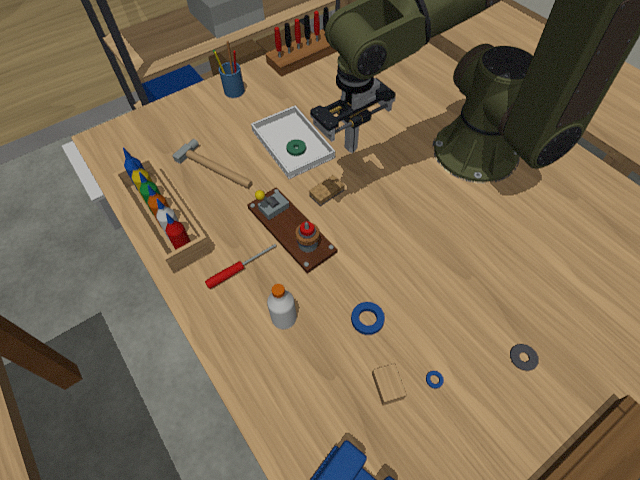

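```bash
python3 -c "
from station import ctrl
print(ctrl.hand_in())"
```

```text
the job is handed in; nothing more can be done
None
```

The arbor is set up and the job is handed in, at about 53 s of the 210 s allowed. The hand-in gives no verdict.

- **Green wheel:** it was still on the spindle, so I took it off first. It lies flat in the white tray.
- **Stack on the spindle, bottom to top:** the middle-sized blue collar, both brown wheels, the smaller washer and the red nut. The cameras showed only two brown wheels on the bench.
- **Seating:** I released each piece at the height expected for a full seat, and the final pictures from both fixed cameras show the parts closed up on each other.
- **Lock lever:** I pushed it over last, until it met its stop at about 13 N. The ball then measured (0.650, -0.160, 0.101) m, which matches the fully locked position.
- **Bystanders:** the other tools and the spare rings look unmoved in the last picture, and the robot is touching nothing.

**Disagreements:**
- The tray held no yellow wheel at the start, so there was none to leave in place.
- The wrist camera and the two fixed cameras differed by about 2 mm in y. I lined up each wheel, the washer and the nut by watching the spindle tip in its hole.
- The collar sits about 2 mm off-centre within its play, but flat on the pedestal.

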